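Clear the goldsmith's plate and shake up the jars

ROBOT

A 6-joint arm with a two-finger parallel gripper is mounted at the origin on the work surface. World frame = base frame: x ahead of the robot, y to its left, z up, the work surface at z = 0. Lengths are in m, angles in rad, forces in N, time in s.
With the tool pointing down it reaches from about 0.275 to 0.85 m from the base axis. Payload 5.2 kg.
Tool frame: the origin (TCP) lies at the centre of the arm's flange, where the gripper is bolted on; the fingertips stand 173 mm ahead of it and the grasp point (between the pads) lies 155 mm ahead of it; z points along the fingers, y is the direction in which the jaws open and shut (so a half turn about z gives the same grasp; the last joint's range is limited). The gripper opens to 85 mm and grips with 20 to 120 N. Pads are 22 mm wide; open, the fingers measure 114 mm over their backs; the gripper's body (76 mm by 85 mm) begins 54 mm behind the grasp point. The pads swing forward as they close: fully open they stand 13 mm farther back than shut.
Start: joints at [-1.418, 0.259, 1.535, -0, 1.348, -0.203], TCP at [0.192, -0.516, 0.405] pointing down, gripper open.
Joint ranges: [-3.14, 3.14], [-0.91, 2.08], [0.19, 2.58], [-1.22, 4.36], [0.22, 2.71], [-3.12, 3.12]. Speed limits (rad/s): [2.57, 2.57, 3.14, 3.14, 3.14, 3.14].

INTERFACE

Orientations are given as a unit quaternion [w, x, y, z].
In Python, from station import monitor, snapshot, get_calibration, ticket gives the robot as it stands. The module is installed in compiled form; this text tells all that it offers.
- The arm moves only by the tool carry_out, never from a script. Its argument "plan" is one flat list of numbers, 5 for each row, row after row: the finger opening in cm, from 0 to 8.54, then the shift along the tool's x, y, z in cm, then the turn about the tool's z in rad. A call has 1 to 20 rows; each row shifts and turns the commanded pose from where the row before left it, along the tool's axes as they then stand; what a row does not reach is not made up. A row lasts 1/8 s, in which the tool goes at most 62.5 mm and 10.7 degrees, less where a joint would pass 70% of its speed; a pose out of reach is approached as far as the arm can. A call with a gripper value outside its range is refused whole. The fingers move at their own pace and stop on an object; "newtons" is the grip in N (left out, the last holds). Time passes only in rows, so rows that do not move let the fingers close. It gives the time, the measured TCP pose, the force and the opening at its end, in the units of the state.
- monitor.get_obs(): the state, without advancing time (a new reading comes with each control period).
- snapshot(name): name is "side" or "top"; returns the picture (480x640x3 uint8, red, green, blue); there is no depth.
- get_calibration(name): a dict with "mtx" (3x3 intrinsics, pixels), "rvec" (rotation vector, rad) and "tvec" (3), from world to camera coordinates, as OpenCV has them. Camera axes: x right, y down, z forward; pixel columns grow to the right and rows downward; lengths in m; the calibration is good to about 2 mm. A picture is of the moment at which its call begins. get_calibration takes no time and is no camera call.
- ticket.close_job(): hands the job in, once; it reports no verdict.
The state is a dict: "time": time; "q": joint angles; "qd": joint speeds; "tau": joint torques, N m; "ee_pos": TCP position; "tcp_rot": TCP orientation; "contact_force": force on the tool from outside, world axes, zero at the start; "torque": the same for the moment, N m; "opening": finger opening in m.
Only numpy, scipy, OpenCV 4.12 (cv2) and the standard library are available. Lean on these libraries where they do the work, as an engineer would, in place of code of your own. Each camera call takes 0.05 s, during which the arm holds its last target.

TASK

Use the wooden scraper block to wipe every brass offcut off the steel plate into the catch tray at its open end; the offcuts are sharp, so do not touch them with the fingers. Then take the amber jars that are there, tallest first, and press each one upright onto the middle of the mixer's sprung pad until the pad is fully down, keeping it down for three seconds, and stand it on the steel plate. Finish with all the jars upright and flat on the cleared plate inside its lips, the offcuts in the tray and the scraper standing on the bench clear of the plate and tray, and leave the other things on the bench alone.

Things in the scene. Friction and masses are not known exactly. Their poses are not given: they have to be found in the camera images.
- station: Fixed dark steel plate with a wooden catch tray at its -y end. Origin on the bench under the plate's centre. Working face: x -70 to 70 mm, y -110 to 110, 20 mm above the bench. Lips 6 mm wide, 6 mm above the face, along both long sides and the +y end; the -y end is open and drops into the tray. Tray inside: x -70 to 70, y -110 to -184, floor 3 mm up, walls 18 mm high.
- mixer: Fixed grey touch mixer, 125 x 130 mm, body top 59 mm above the bench, with a black collar (radius 46 mm, top at 69 mm) round the sprung pad in the middle. Origin on the bench under the pad's centre, z up.
- pad_rest (a point): Fixed point on the pad's axis at the height of the pad's top face when it is not pressed, 81 mm above the bench.
- pad: The mixer's round rubber pad, 68 mm across, flat on top, sprung upwards. Origin on its axis 12 mm below its top face; moves with it. It goes straight down 8 mm from rest to fully depressed; it starts to give at about 6 N and is fully down at about 12 N.
- scraper: Wooden scraper block standing on the bench: foot 95 mm along local x, 40 mm along local y, 20 mm high, with a steel lower edge; on it an upright grip 60 mm along x, 24 mm along y, reaching from 20 to 68 mm height. Origin at the centre of its underside, z up. 0.16 kg.
- jar_tall: Closed amber glass jar with a black lid, 72 mm tall in all (the tall size of tall 72, middle 58, short 44): round body 58 mm across up to 60 mm, lid 48 mm across for the top 12 mm. Origin at the centre of its underside, z up. About 0.26 kg. May be absent.
- jar_mid: Closed amber glass jar with a black lid, 58 mm tall in all (the middle size of tall 72, middle 58, short 44): round body 58 mm across up to 46 mm, lid 48 mm across for the top 12 mm. Origin at the centre of its underside, z up. About 0.24 kg. May be absent.
- jar_short: Closed amber glass jar with a black lid, 44 mm tall in all (the short size of tall 72, middle 58, short 44): round body 58 mm across up to 32 mm, lid 48 mm across for the top 12 mm. Origin at the centre of its underside, z up. About 0.21 kg. May be absent.
- chip0: Loose brass offcut, a small block 16x12x7 mm, lying on the steel plate at the start. Origin at the centre of its underside. May be absent.
- chip1: Loose brass offcut, a small block 14x14x7 mm, lying on the steel plate at the start. Origin at the centre of its underside. May be absent.
- chip2: Loose brass offcut, a small block 18x11x7 mm, lying on the steel plate at the start. Origin at the centre of its underside. May be absent.
- chip3: Loose brass offcut, a small block 15x13x8 mm, lying on the steel plate at the start. Origin at the centre of its underside. May be absent.
- chip4: Loose brass offcut, a small block 17x12x7 mm, lying on the steel plate at the start. Origin at the centre of its underside. May be absent.
- mortar: Bystander to be left alone: white ceramic bowl, 90 mm across, 50 mm high. Origin at its underside.
- file: Bystander to be left alone: screwdriver with a wooden handle, 170 mm long, lying flat along its local x. Origin near the middle of its length.
- weight: Bystander to be left alone: small steel weight with a knob, 36 mm across, 44 mm high. Origin at its underside.
- oil: Bystander to be left alone: green bottle, 52 mm across, 130 mm high. Origin at its underside.
- brushpot: Bystander to be left alone: terracotta cup, 72 mm across, 85 mm high. Origin at its underside.
Things that resemble listed ones, but are neither listed nor needed, are in the scene too. What is shaped like the scraper but pink, purple or red is not meant.

How it is judged:
By the outcome, as a careful person would: the job done as asked, in the order asked, and still so for the second after the job is handed in, with the robot touching nothing.
Of jar_tall, jar_mid, jar_short only 2 to 3 are there at a start; the rules pass over those that are not, and their reading is None.
Of chip0, chip1, chip2, chip3, chip4 only 3 to 5 are there at a start; the rules pass over those that are not, and their reading is None.
At some moment in a run one of jar_tall, jar_mid, jar_short, scraper may be knocked a few centimetres aside while the robot is not near it.
It also fails if it takes over 210 s, if anything falls off the work surface, if the arm or the gripper's body presses on something with over 40 N, if the wrist force passes 120 N, or if a joint passes its speed limit or range.

## Working session

There is one attempt and no reset: what is moved stays moved. The work goes in short steps, Python scripts to look and compute and a tool call to move; the robot and the scene stay as the last step left them, time stands still between calls to the robot, and variables do not carry over. Pictures are saved under pics/ and viewed, and the job is handed in when it is done.

Besides the shell and the picture viewer there is one more tool, called after "Emit:" as a command line: name --argument value ..., lists and objects as JSON in quotes. carry_out: Moves the arm, as the interface text tells. Its arguments: {"type":"object","properties":{"plan":{"type":"array","items":{"type":"number"}},"newtons":{"type":"number"}},"required":["plan"]}

```bash
mkdir -p pics; ls; python3 - <<'E'
from station import monitor, snapshot, get_calibration
import cv2
o=monitor.get_obs(); print({k:o[k] for k in ("time","ee_pos","tcp_rot","contact_force","opening")})
for n in ("top","side"):
    im=snapshot(n); cv2.imwrite(f"pics/{n}0.png",im[:,:,::-1]); 
    c=get_calibration(n); print(n,c)
E
```

```text
pics
{'time': 0.0, 'ee_pos': array([ 0.19156711, -0.5153273 ,  0.40387462]), 'tcp_rot': array([-9.08910672e-04,  9.84218836e-01,  1.76953257e-01,  2.48358483e-05]), 'contact_force': array([-0.9044383 , -0.24607825,  0.28709755]), 'opening': 0.08559825739915901}
top {'mtx': array([[576.09645512,   0.        , 313.27063058],
       [  0.        , 576.09645512, 236.37346207],
       [  0.        ,   0.        ,   1.        ]]), 'rvec': array([ 2.1651059 , -2.19458173,  0.12480804]), 'tvec': array([-0.09028022,  0.50638287,  1.46920664])}
side {'mtx': array([[607.83092217,   0.        , 319.73510308],
       [  0.        , 607.83092217, 234.18280975],
       [  0.        ,   0.        ,   1.        ]]), 'rvec': array([ 0.90757914, -2.58819984,  0.99514607]), 'tvec': array([0.34868131, 0.31918946, 1.13988991])}
```

View pics/top0.png

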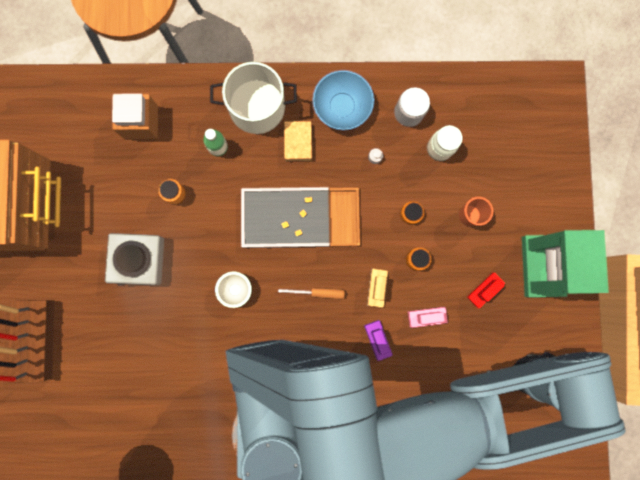

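View pics/side0.png

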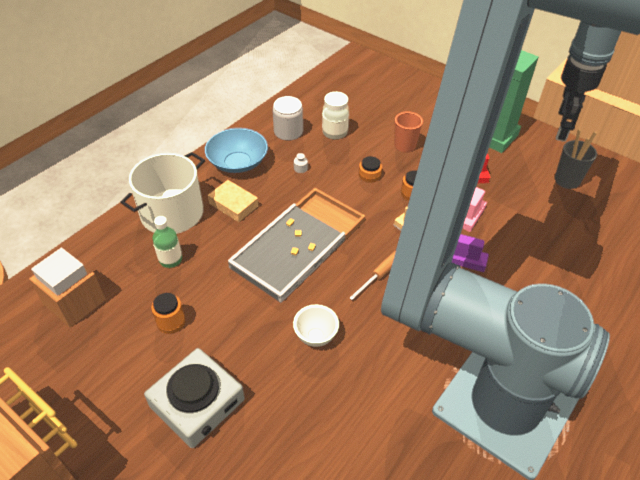

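```bash
cat > h.py <<'E'
from station import monitor, snapshot, get_calibration
import cv2, numpy as np
def cam(n):
    c=get_calibration(n); R=cv2.Rodrigues(c["rvec"])[0]; t=np.array(c["tvec"]).ravel(); return c["mtx"],R,t
def ray(n,uv,z):
    K,R,t=cam(n); uv=np.atleast_2d(uv).astype(float)
    d=(R.T@np.linalg.inv(K)@np.c_[uv,np.ones(len(uv))].T).T; o=-R.T@t
    return o+d*((z-o[2])/d[:,2])[:,None]
def proj(n,P):
    K,R,t=cam(n); return cv2.projectPoints(np.atleast_2d(P).astype(float),R,t,K,None)[0].reshape(-1,2)
def tri(pa,pb):  # top pix, side pix
    A=[]
    for n,(u,v) in (("top",pa),("side",pb)):
        K,R,t=cam(n); P=K@np.c_[R,t]; A+= [u*P[2]-P[0], v*P[2]-P[1]]
    A=np.array(A); return np.linalg.lstsq(A[:,:3],-A[:,3],rcond=None)[0]
def crop(im,x0,y0,x1,y1,s,name):
    cv2.imwrite("pics/"+name,cv2.resize(im[y0:y1,x0:x1],None,fx=s,fy=s,interpolation=cv2.INTER_CUBIC))
E
python3 - <<'E'
from h import *
for n in ("top","side"):
    K,R,t=cam(n); print(n,-R.T@t)
t=cv2.imread("pics/top0.png"); s=cv2.imread("pics/side0.png")
crop(t,225,170,505,360,2.8,"t_c.png"); crop(t,90,160,290,310,4,"t_d.png"); crop(s,130,130,330,280,4,"s_c.png");crop(s,300,130,500,280,4,"s_d.png")
for nm,p,z in [("mixer",(133,259),.075),("jarA",(171,189),.06),("jarB",(413,212),.06),("jarC",(420,259),.06),("scr",(377,287),.068)]:
    print(nm,ray("top",p,z))
E
```

```text
top [ 0.36058501 -0.07012571  1.51268077]
side [-0.04027353  0.63400594  1.05793388]
mixer [[0.44949419 0.35261358 0.075     ]]
jarA [[0.62740903 0.26368787 0.06      ]]
jarB [[ 0.56100153 -0.35189478  0.06      ]]
jarC [[ 0.44075849 -0.3659303   0.06      ]]
scr [[ 0.37163242 -0.25405458  0.068     ]]
```

View pics/t_c.png

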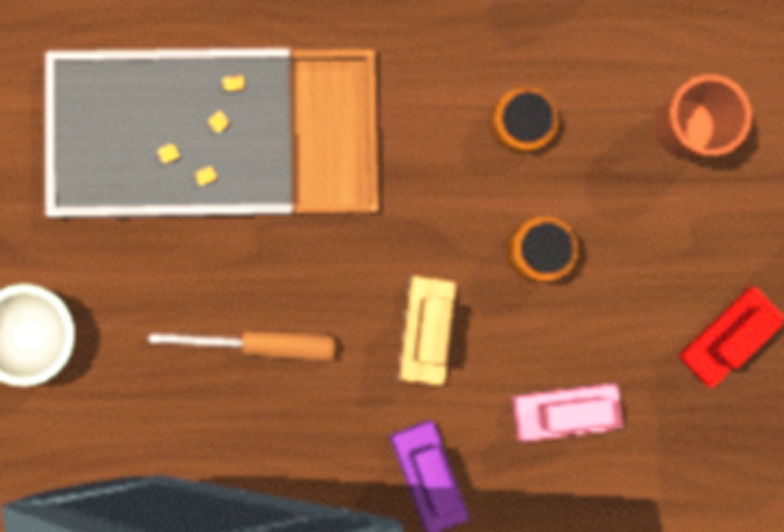

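View pics/t_d.png

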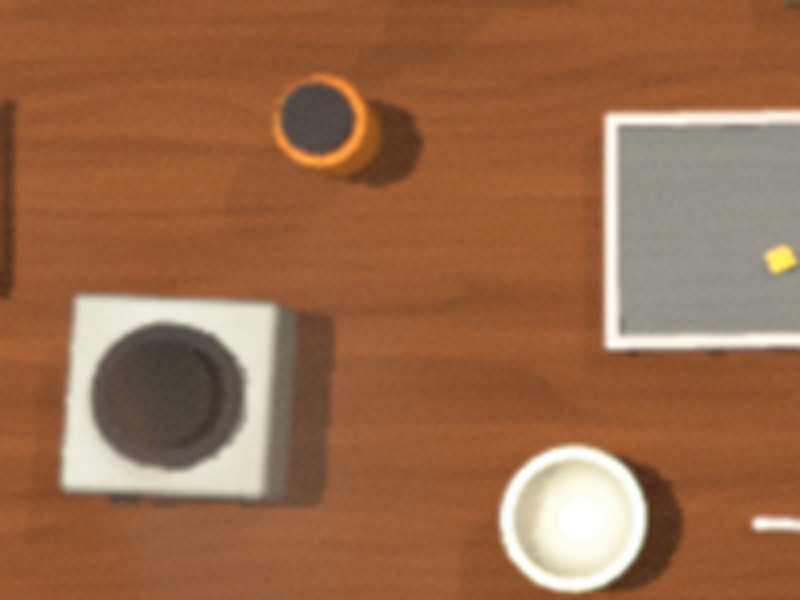

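View pics/s_d.png

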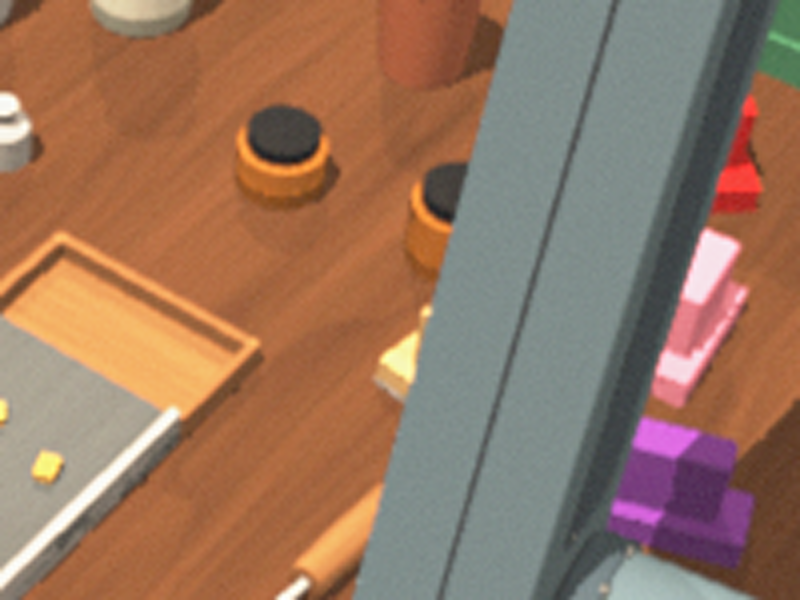

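View pics/s_c.png

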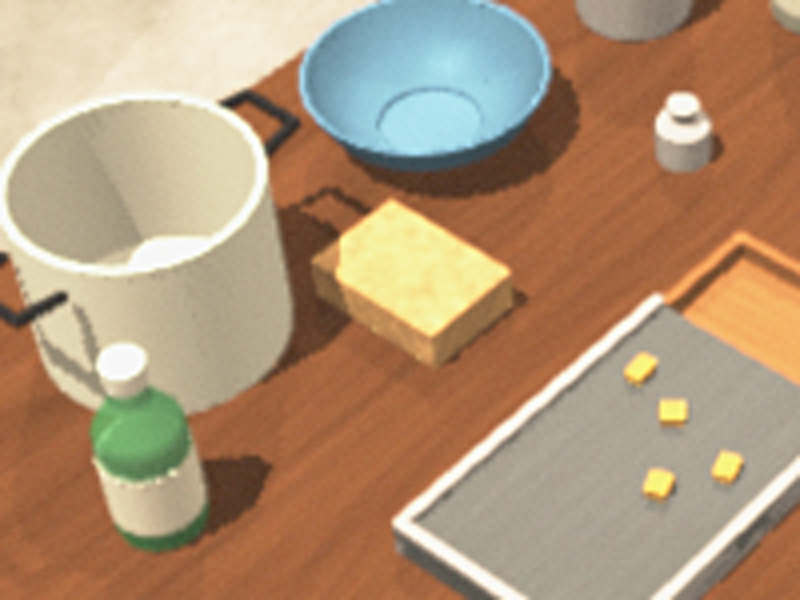

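```bash
cat >> h.py <<'E'
def blobs(im,lo,hi,amin,roi=None):
    hsv=cv2.cvtColor(im,cv2.COLOR_BGR2HSV); m=cv2.inRange(hsv,np.array(lo),np.array(hi))
    if roi: 
        k=np.zeros_like(m); x0,y0,x1,y1=roi; k[y0:y1,x0:x1]=1; m=m*k
    cs=cv2.findContours(m,cv2.RETR_EXTERNAL,cv2.CHAIN_APPROX_NONE)[0]
    return sorted([c for c in cs if cv2.contourArea(c)>=amin],key=lambda c:-cv2.contourArea(c))
E
python3 - <<'E'
from h import *
t=cv2.imread("pics/top0.png"); s=cv2.imread("pics/side0.png")
h=cv2.cvtColor(t,cv2.COLOR_BGR2HSV); hs=cv2.cvtColor(s,cv2.COLOR_BGR2HSV)
for nm,p in [("lid",(413,212)),("amber",(413,221)),("plate",(270,205)),("lip",(280,188)),("chip",(303,213)),("scr",(371,300)),("bench",(400,180)),("pad",(130,259)),("body",(115,240)),("collar",(130,276))]: print(nm,h[p[1],p[0]])
print("side lid",hs[164,371],hs[303,165])
E
```

```text
lid [23 17 59]
amber [ 14 210 202]
plate [ 19  24 151]
lip [ 14  47 240]
chip [ 27 165 255]
scr [ 26 108 255]
bench [ 11 173 140]
pad [17 54 75]
body [ 25  19 233]
collar [ 15  40 128]
side lid [13 26 68] [ 4 23 77]
```

```bash
cat > meas.py <<'E'
from h import *
import sys
def lids(im,n,roi):
    out=[]
    for c in blobs(im,(0,0,0),(180,90,95),60 if n=="top" else 100,roi):
        (x,y),(a,b),_=cv2.fitEllipse(c); out.append((x,y,a,b,cv2.contourArea(c)))
    return out
def scraper(im):
    c=blobs(im,(20,70,200),(32,150,255),300,(200,150,560,480))
    for k in c:
        r=cv2.minAreaRect(k); box=cv2.boxPoints(r); P=ray("top",box,0.02)
        e=[P[1]-P[0],P[2]-P[1]]; L=max(e,key=np.linalg.norm)
        print("scraper px",np.round(r[0],1),"c",np.round(P.mean(0),4),"sides",[round(float(np.linalg.norm(v)),4) for v in e],"yaw deg",round(float(np.degrees(np.arctan2(L[1],L[0])))%180,2))
def plate(im):
    c=blobs(im,(0,0,110),(180,45,190),1500,(225,170,345,265))[0]
    r=cv2.minAreaRect(c); P=ray("top",cv2.boxPoints(r),0.02); e=[P[1]-P[0],P[2]-P[1]]; L=max(e,key=np.linalg.norm)
    print("plate c",np.round(P.mean(0),4),"sides",[round(float(np.linalg.norm(v)),4) for v in e],"yaw",round(float(np.degrees(np.arctan2(L[1],L[0])))%180,2))
def chips(im):
    for k in blobs(im,(22,120,200),(34,255,255),8,(235,180,365,255)):
        m=cv2.moments(k); u=(m["m10"]/m["m00"],m["m01"]/m["m00"]); print("chip",np.round(u,1),np.round(ray("top",u,0.026)[0],4))
E
python3 - <<'E'
from meas import *
t=cv2.imread("pics/top0.png"); s=cv2.imread("pics/side0.png")
T=lids(t,"top",(90,150,200,300))+lids(t,"top",(390,190,450,280))
for x in T: print("top",np.round(x,1), np.round(ray("top",x[:2],.058)[0],4))
S=lids(s,"side",(140,280,230,420))+lids(s,"side",(350,150,390,185))
for x in S: print("side",np.round(x,1))
scraper(t);plate(t);chips(t)
c=blobs(t,(0,0,190),(180,45,255),500,(95,225,175,295))
for k in c:
    r=cv2.minAreaRect(k); print("mixer",r, np.round(ray("top",[r[0]],0.059),4))
E
```

```text
top [132.3 257.4  31.3  33.9 816. ] [0.4545 0.3595 0.058 ]
top [168.8 189.1  14.9  15.8 182.5] [0.6276 0.2698 0.058 ]
top [419.9 258.1  15.3  15.9 189. ] [ 0.4431 -0.3662  0.058 ]
top [413.2 211.4  15.   15.4 180.5] [ 0.5628 -0.3529  0.058 ]
side [ 192.5  388.1   45.7   52.1 1869. ]
side [165.1 303.   19.7  22.8 350. ]
side [370.6 163.1  12.8  16.9 168. ]
scraper px [377.3 287.6] c [ 0.3706 -0.2609  0.02  ] sides [0.0941, 0.0383] yaw deg 172.7
plate c [ 0.559  -0.0269  0.02  ] sides [0.2168, 0.1377] yaw 90.2
chip [284.7 224.4] [ 0.5374 -0.0234  0.026 ]
chip [302.6 213.2] [ 0.5659 -0.0702  0.026 ]
chip [298.  232.3] [ 0.5162 -0.0575  0.026 ]
chip [307.8 199.4] [ 0.6023 -0.0842  0.026 ]
mixer ((131.59793090820312, 258.3453674316406), (50.17546463012695, 47.58722686767578), 2.6025619506835938) [[0.4522 0.3608 0.059 ]]
```

```bash
python3 - <<'E'
from meas import *
print("A",tri((168.8,189.1),(165.1,303)),"B",tri((413.2,211.4),(370.6,163.1)),"mix",tri((132.3,257.4),(192.5,388.1)))
t=cv2.imread("pics/top0.png"); s=cv2.imread("pics/side0.png")
for z in (.059,.069,.081): print(z,ray("top",(132.3,257.4),z)[0],ray("side",(192.5,388.1),z)[0])
# pad disk finer
crop(t,100,225,170,295,8,"mt.png"); crop(s,140,340,250,450,5,"ms.png")
o=monitor.get_obs(); q=o["tcp_rot"]; print(2*np.arctan2(q[2],q[1]), o["ee_pos"])
E
```

```text
A [0.62546561 0.26729595 0.0665664 ] B [ 0.56506027 -0.35663396  0.03946862] mix [0.45394045 0.35925833 0.05667625]
0.059 [0.45453335 0.35913233 0.059     ] [0.45204686 0.35950199 0.059     ]
0.069 [0.45388707 0.35617943 0.069     ] [0.4471184  0.36224996 0.069     ]
0.081 [0.45311153 0.35263594 0.081     ] [0.44120425 0.36554752 0.081     ]
0.3557743016003149 [ 0.191563   -0.51535043  0.40393167]
```

View pics/mt.png

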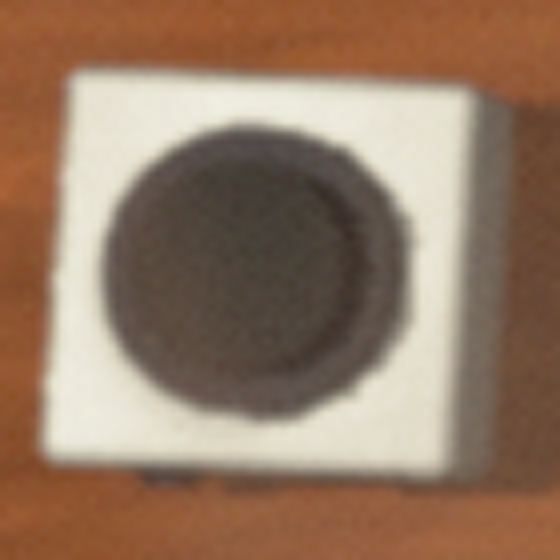

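View pics/ms.png

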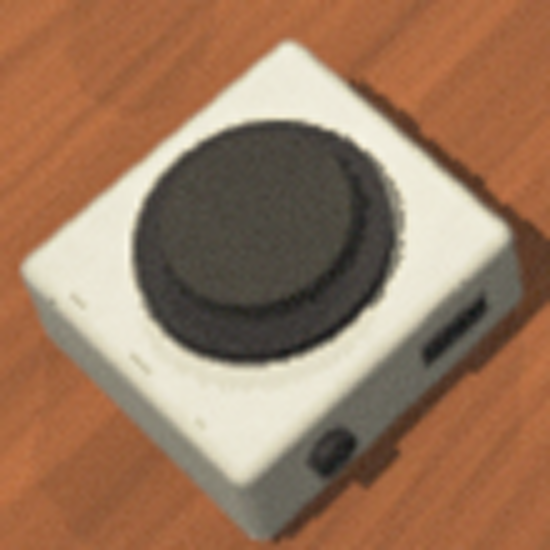

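```bash
python3 - <<'E'
from meas import *
print(ray("top",(129.6,258.5),.081),ray("side",(191,383.2),.081),tri((129.6,258.5),(191,383.2)))
print("collar",ray("top",(131.9,258.8),.069),"body",ray("top",(131.6,258.3),.055))
print("scr off")
E
```

```text
[[0.45047387 0.35923949 0.081     ]] [[0.45015572 0.36061111 0.081     ]] [0.45082974 0.35997093 0.07917238]
collar [[0.45040145 0.35711661 0.069     ]] body [[0.45254399 0.36203202 0.055     ]]
scr off
```

```bash
cat >> h.py <<'E'
def goal(x,y,z,yaw=None):
    o=monitor.get_obs(); q=o["tcp_rot"]; cur=2*np.arctan2(q[2],q[1]); p=o["ee_pos"]
    cur=(cur+np.pi)%(2*np.pi)-np.pi
    if yaw is None: yaw=cur
    R=np.array([[np.cos(yaw),np.sin(yaw),0],[np.sin(yaw),-np.cos(yaw),0],[0,0,-1]])
    d=R.T@(np.array([x,y,z])-p)
    print("t",round(o["time"],2),"at",np.round(p,4),"yaw",round(cur,4),"F",np.round(o["contact_force"],1),"open",round(o["opening"],4),"| turn",round(cur-yaw,3),"shift cm",np.round(d*100,2))
E
python3 - <<'E'
from h import *
print(ray("top",(379.6,287.9),.068))
goal(.3706,-.261,.30,-.127)
E
```

```text
[[ 0.36929642 -0.26051833  0.068     ]]
t 0.1 at [ 0.1916 -0.5154  0.4039] yaw 0.3558 F [-0.9 -1.   0.3] open 0.0854 | turn 0.483 shift cm [ 14.54 -27.5   10.39]
```

Emit:
carry_out --plan '[8.5,0,0,0,0.161,8.5,0,0,0,0.161,8.5,0,0,0,0.161,8.5,1.45,-2.75,0.9,0,8.5,1.45,-2.75,0.9,0,8.5,1.45,-2.75,0.9,0,8.5,1.45,-2.75,0.9,0,8.5,1.45,-2.75,0.9,0,8.5,1.45,-2.75,0.9,0,8.5,1.45,-2.75,0.9,0,8.5,1.45,-2.75,0.9,0,8.5,1.45,-2.75,0.9,0,8.5,1.45,-2.75,0.9,0,8.5,0,0,0,0,8.5,0,0,0,0]' --newtons 60

```text
time: 1.98
ee_pos: [0.3703, -0.2614, 0.3148]
tcp_rot: [0.0, 0.998, -0.063, -0.0]
contact_force: [-0.8, -0.5, 0.3]
opening: 0.0849
```

```bash
python3 - <<'E'
from meas import *
goal(.370,-.261,.203,-.127)
t=snapshot("top")[:,:,::-1].copy(); s=snapshot("side")[:,:,::-1].copy(); cv2.imwrite("pics/top1.png",t); cv2.imwrite("pics/side1.png",s)
print([np.round(x,1) for x in lids(t,"top",(390,190,450,280))]); print([np.round(x,1) for x in lids(s,"side",(350,150,450,215))])
E
```

```text
t 1.98 at [ 0.3703 -0.2614  0.3148] yaw -0.1265 F [-0.8 -0.5  0.3] open 0.0849 | turn 0.0 shift cm [-0.03 -0.04 11.18]
[array([413.3, 211.4,  15. ,  15.5, 181.5]), array([422.1, 255.9,   8.7,  17.1,  93.5])]
[array([401.2, 180.8,  13.4,  91. , 780.5]), array([370.6, 163.1,  12.7,  16.9, 165. ])]
```

View pics/side1.png

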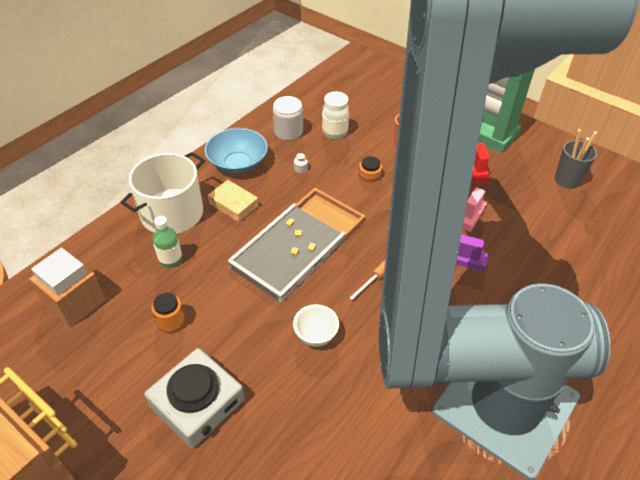

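View pics/top1.png

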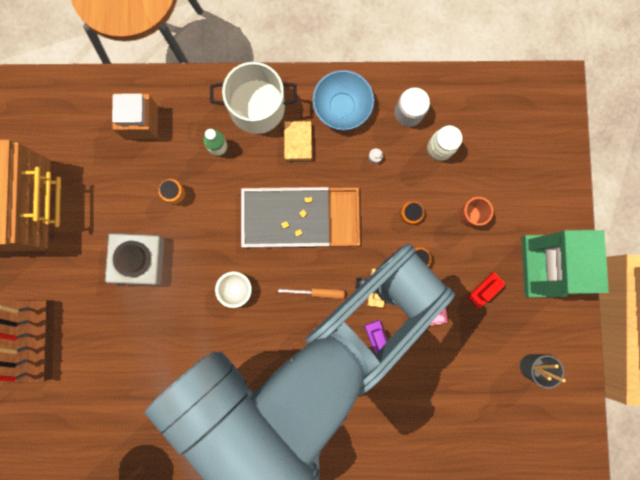

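Emit:
carry_out --plan '[8.5,0,0,2.5,0,8.5,0,0,2.5,0,8.5,0,0,2,0,8.5,0,0,1.5,0,8.5,0,0,1.5,0,8.5,0,0,1.2,0,8.5,0,0,0,0,2.0,0,0,0,0,2.0,0,0,0,0,2.0,0,0,0,0,2.0,0,0,0,0,2.0,0,0,0,0,2.0,0,0,0,0,2.0,0,0,0,0,2.0,0,0,0,0]' --newtons 60

```text
time: 3.95
ee_pos: [0.3705, -0.2613, 0.2031]
tcp_rot: [0.0, 0.998, -0.064, 0.0]
contact_force: [-0.8, -0.5, 5.3]
opening: 0.0228
```

Emit:
carry_out --plan '[2.0,0,0,-1.5,0,2.0,0,0,-2.5,0,2.0,0,0,-2.5,0,2.0,0,0,-2.5,0,2.0,0,0,0,-0.13,2.0,0,0,0,0,2.0,0,0,0,0]'

```text
time: 4.82
ee_pos: [0.3701, -0.2609, 0.2921]
tcp_rot: [-0.001, 1.0, 0.0, -0.0]
contact_force: [-0.8, -0.1, -1.8]
opening: 0.0238
```

```bash
python3 - <<'E'
from meas import *
goal(.5785,.045,.293,0.0035)
E
```

```text
t 4.83 at [ 0.3701 -0.2609  0.2921] yaw 0.0005 F [-0.8 -0.1 -1.8] open 0.0238 | turn -0.003 shift cm [ 20.95 -30.52  -0.09]
```

Emit:
carry_out --plan '[2.0,2.08,-3.05,0,0,2.0,2.08,-3.05,0,0,2.0,2.08,-3.05,0,0,2.0,2.08,-3.05,0,0,2.0,2.08,-3.05,0,0,2.0,2.08,-3.05,0,0,2.0,2.08,-3.05,0,0,2.0,2.08,-3.05,0,0,2.0,2.08,-3.05,0,0,2.0,2.08,-3.05,0,0,2.0,0,0,2,0,2.0,0,0,2,0,2.0,0,0,0,0,2.0,0,0,0,0]'

```text
time: 6.58
ee_pos: [0.5777, 0.0443, 0.2529]
tcp_rot: [-0.0, 1.0, 0.001, -0.0]
contact_force: [0.1, -0.2, -1.3]
opening: 0.0234
```

```bash
python3 - <<'E'
from meas import *
goal(.5785,.045,.2235,0.0035)
t=snapshot("top")[:,:,::-1].copy(); s=snapshot("side")[:,:,::-1].copy(); cv2.imwrite("pics/top2.png",t); cv2.imwrite("pics/side2.png",s)
crop(s,210,140,390,320,3.3,"s2c.png");crop(t,220,170,370,260,5,"t2c.png")
E
```

```text
t 6.58 at [0.5777 0.0443 0.2529] yaw 0.0019 F [ 0.1 -0.2 -1.3] open 0.0234 | turn -0.002 shift cm [ 0.08 -0.07  2.94]
```

View pics/s2c.png

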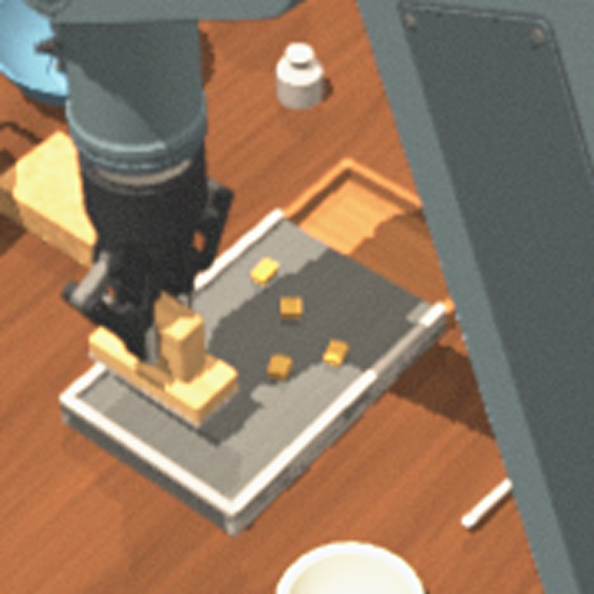

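View pics/top2.png

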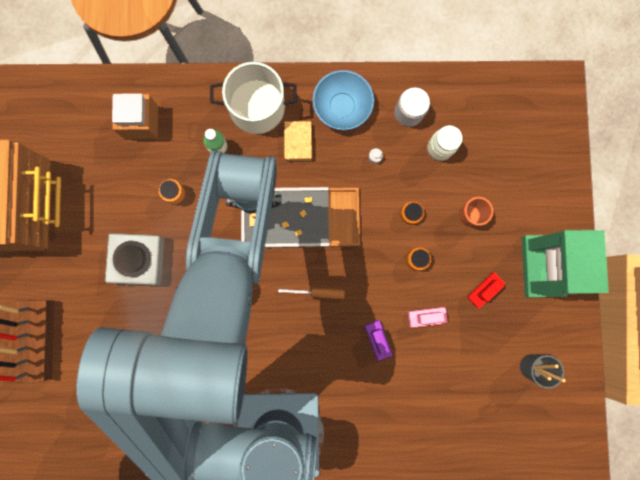

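```bash
python3 - <<'E'
from h import *
print(ray("side",(270.6,269.7),.05), proj("side",[[.530,.064,.05]]))
s=cv2.imread("pics/side2.png"); crop(s,225,210,295,275,10,"s2d.png")
E
```

```text
[[0.52768696 0.06347772 0.05      ]] [[269.61377506 269.31108139]]
```

View pics/s2d.png

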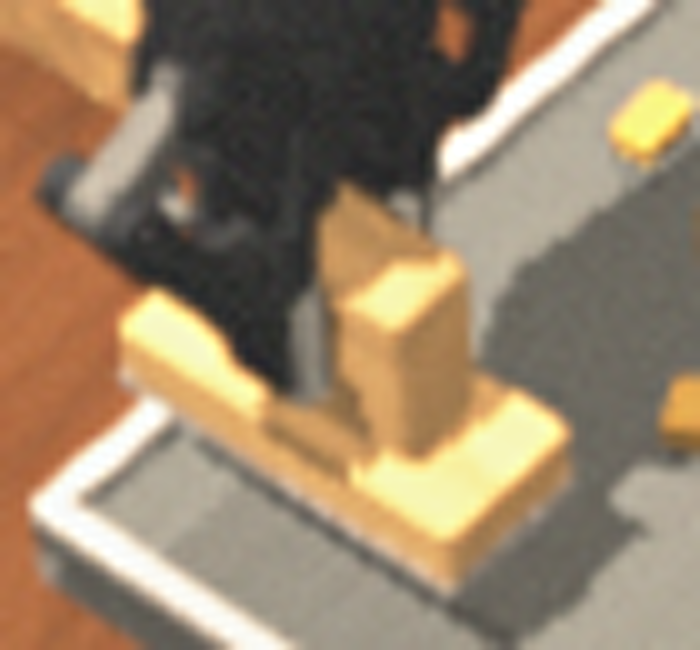

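Emit:
carry_out --plan '[2.0,0,0,1.2,0,2.0,0,0,1.0,0,2.0,0,0,0.5,0,2.0,0,0,0.25,0,2.0,0,0,0,0,2.0,0,0,0,0]'

```text
time: 7.42
ee_pos: [0.5776, 0.0444, 0.2233]
tcp_rot: [0.0, 1.0, 0.001, 0.0]
contact_force: [-0.1, -0.4, -1.3]
opening: 0.0233
```

Emit:
carry_out --plan '[2.0,0,0,0.05,0,2.0,0,0,0.05,0,2.0,0,0,0,0]'

```text
time: 7.8
ee_pos: [0.5775, 0.0444, 0.2231]
tcp_rot: [0.0, 1.0, 0.001, 0.0]
contact_force: [-2.6, 0.3, 5.4]
opening: 0.0234
```

Emit:
carry_out --plan '[2.0,0,0.8,0,0,2.0,0,1.2,0,0,2.0,0,1.2,0,0,2.0,0,1.2,0,0,2.0,0,1.2,0,0,2.0,0,1.2,0,0,2.0,0,1.2,0,0,2.0,0,1.2,0,0,2.0,0,1.2,0,0,2.0,0,1.2,0,0,2.0,0,1.2,0,0,2.0,0,1.2,0,0,2.0,0,1.0,0,0,2.0,0,1.0,0,0,2.0,0,0.8,-0.03,0,2.0,0,0.8,-0.03,0,2.0,0,0,0,0]'

```text
time: 9.93
ee_pos: [0.5781, -0.1327, 0.2231]
tcp_rot: [0.001, 1.0, 0.001, 0.0]
contact_force: [-0.9, -1.5, 4.8]
opening: 0.0232
```

```bash
python3 - <<'E'
from meas import *
goal(.5785,-.137,.2235,0.0035)
t=snapshot("top")[:,:,::-1].copy(); s=snapshot("side")[:,:,::-1].copy(); cv2.imwrite("pics/top3.png",t); cv2.imwrite("pics/side3.png",s)
crop(s,220,160,390,310,4,"s3c.png");crop(t,220,170,380,270,4,"t3c.png")
E
```

```text
t 9.93 at [ 0.5781 -0.1327  0.2231] yaw 0.0024 F [-0.9 -1.5  4.8] open 0.0232 | turn -0.001 shift cm [ 0.03  0.43 -0.04]
```

View pics/s3c.png

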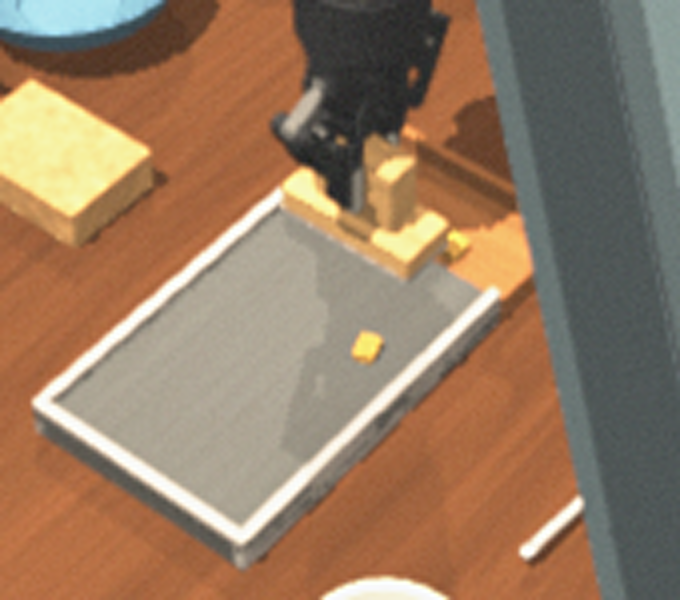

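View pics/t3c.png

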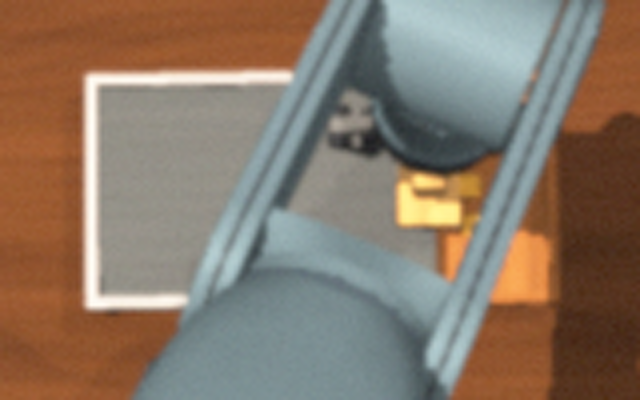

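Emit:
carry_out --plan '[2.0,0,0.5,-0.05,0,2.0,0,0.4,-0.05,0,2.0,0,0,0,0,2.0,0,0,-1.0,0,2.0,0,-0.5,-1.5,0,2.0,-0.6,-2,-0.5,0,2.0,-1.0,-3,0,0,2.0,-1.2,-3,0,0,2.0,-1.1,-3,0,0,2.0,0,-3,0,0,2.0,0,0,0,0]'

```text
time: 11.4
ee_pos: [0.5375, 0.0073, 0.2543]
tcp_rot: [-0.0, 1.0, 0.003, -0.0]
contact_force: [0.5, -0.1, -1.4]
opening: 0.0232
```

```bash
python3 - <<'E'
from meas import *
goal(.5395,.01,.2235,0.0035)
t=snapshot("top")[:,:,::-1].copy(); s=snapshot("side")[:,:,::-1].copy(); cv2.imwrite("pics/top4.png",t); cv2.imwrite("pics/side4.png",s)
crop(s,220,160,390,310,4,"s4c.png");crop(t,220,170,380,270,4,"t4c.png"); chips(t)
E
```

```text
t 11.4 at [0.5375 0.0073 0.2543] yaw 0.0065 F [ 0.5 -0.1 -1.4] open 0.0232 | turn 0.003 shift cm [ 0.2  -0.26  3.08]
chip [336.6 216. ] [ 0.5576 -0.1587  0.026 ]
chip [337.9 200.4] [ 0.5987 -0.1627  0.026 ]
```

View pics/s4c.png

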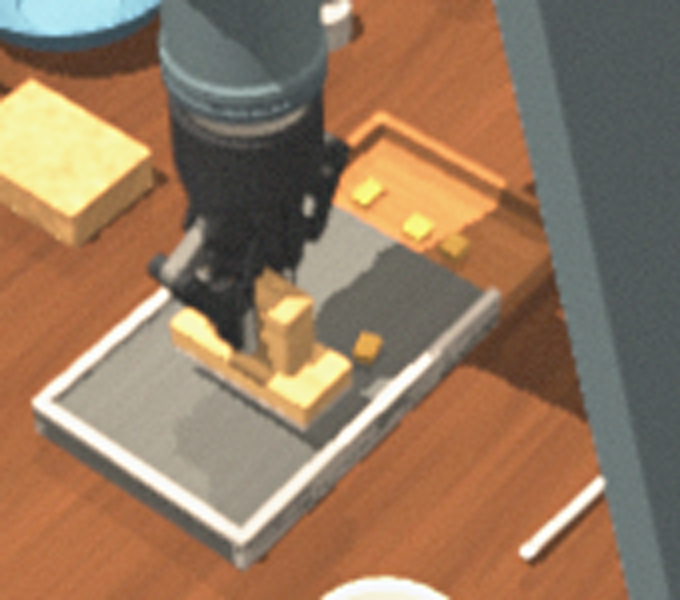

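View pics/t4c.png

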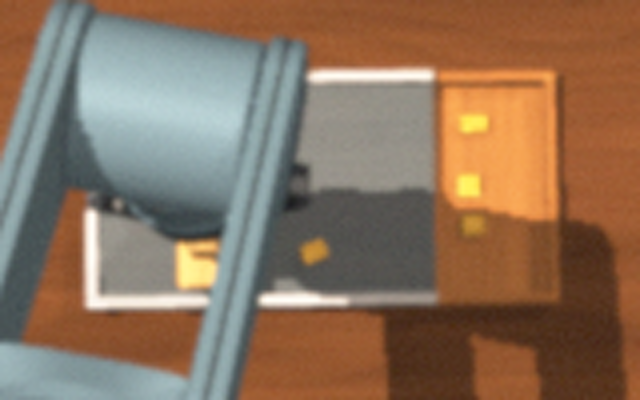

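Emit:
carry_out --plan '[2.0,0.45,0,0,0,2.0,0,0,1.3,0,2.0,0,0,1.0,0,2.0,0,0,0.6,0,2.0,0,0,0.22,0,2.0,0,0,0.05,0,2.0,0,0,0,0]'

```text
time: 12.38
ee_pos: [0.5425, 0.0041, 0.2231]
tcp_rot: [0.0, 1.0, 0.001, -0.001]
contact_force: [-6.7, -0.0, 11.6]
opening: 0.0234
```

Emit:
carry_out --plan '[2.0,0,0.5,-0.05,0,2.0,0,1.2,0,0,2.0,0,1.2,0,0,2.0,0,1.2,0,0,2.0,0,1.2,0,0,2.0,0,1.2,0,0,2.0,0,1.2,0,0,2.0,0,1.2,0,0,2.0,0,1.2,0,0,2.0,0,1.2,0,0,2.0,0,1.2,0,0,2.0,0,1.0,-0.02,0,2.0,0,0.6,-0.02,0,2.0,0,0.4,-0.02,0,2.0,0,0.3,-0.05,0,2.0,0,0,0,0,2.0,0,0,-1.0,0,2.0,0,-0.5,-1.5,0,2.0,0,0,-2.5,0,2.0,0,0,-2.5,0]'

```text
time: 14.88
ee_pos: [0.5435, -0.1381, 0.3005]
tcp_rot: [0.0, 1.0, 0.002, 0.0]
contact_force: [-0.3, 0.2, -2.2]
opening: 0.0232
```

```bash
python3 - <<'E'
from meas import *
goal(.3705,-.261,.2935,0.0035)
t=snapshot("top")[:,:,::-1].copy(); s=snapshot("side")[:,:,::-1].copy(); cv2.imwrite("pics/top5.png",t); cv2.imwrite("pics/side5.png",s)
E
```

```text
t 14.88 at [ 0.5435 -0.1381  0.3005] yaw 0.0033 F [-0.3  0.2 -2.2] open 0.0232 | turn -0.0 shift cm [-17.34  12.23   0.7 ]
```

View pics/side5.png

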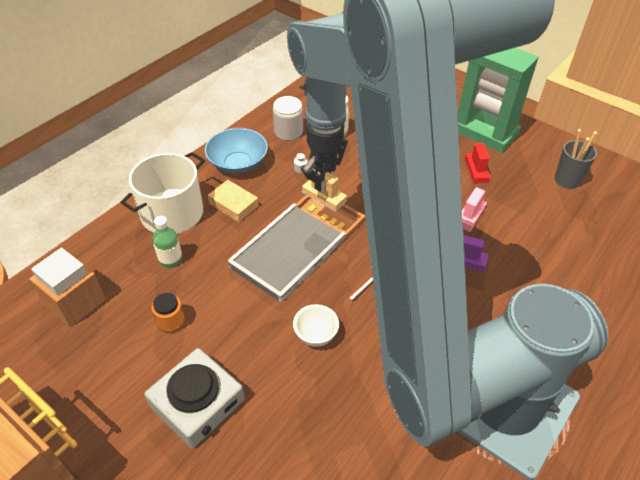

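View pics/top5.png

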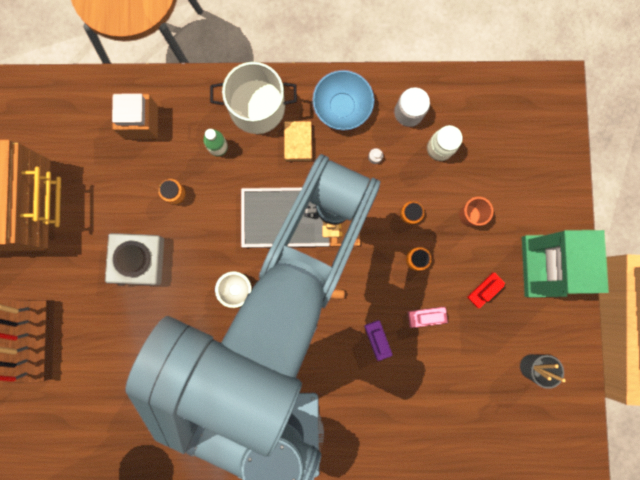

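```bash
python3 - <<'E'
from meas import *
print(ray("top",[(345,294),(377,322)],.02))
goal(.385,-.25,.205,0.0035)
E
```

```text
[[ 0.35517951 -0.17696943  0.02      ]
 [ 0.28237128 -0.25791716  0.02      ]]
t 14.97 at [ 0.5446 -0.1386  0.3027] yaw 0.0034 F [ 0.8  0.2 -0.8] open 0.0234 | turn -0.0 shift cm [-15.99  11.08   9.77]
```

Emit:
carry_out --plan '[2.0,-2.2,1.2,0,0,2.0,-2.3,1.6,0,0,2.0,-2.3,1.6,0,0,2.0,-2.3,1.7,0,0,2.0,-2.3,1.7,0,0,2.0,-2.3,1.7,0,0,2.0,-2.3,1.6,0,0,2.0,0,0,2,0,2.0,0,0,2,0,2.0,0,0,2,0,2.0,0,0,1.5,0,2.0,0,0,1.5,0,2.0,0,0,0.7,0,2.0,0,0,0,0,2.0,0,0,0,0]'

```text
time: 16.85
ee_pos: [0.3834, -0.2494, 0.2029]
tcp_rot: [-0.0, 1.0, 0.002, -0.0]
contact_force: [-5.6, 4.6, 14.6]
opening: 0.0234
```

Emit:
carry_out --plan '[2.0,0,0,-0.08,0,2.0,0,0,0,0,8.5,0,0,0,0,8.5,0,0,0,0,8.5,0,0,0,0,8.5,0,0,0,0,8.5,0,0,0,0,8.5,0,0,-1,0,8.5,0,0,-3,0,8.5,0,0,-4,0,8.5,0,0,-4,0,8.5,0,0,-4,0,8.5,0,-4,0,0,8.5,0,-5,0,0,8.5,0,-5,0,0,8.5,0,-5,0,0,8.5,0,-5,0,0,8.5,0,-5,0,0,8.5,0,0,0,0]'

```text
time: 19.23
ee_pos: [0.3821, 0.0427, 0.3631]
tcp_rot: [-0.0, 1.0, 0.004, 0.0]
contact_force: [0.2, -0.2, -0.5]
opening: 0.0849
```

```bash
python3 - <<'E'
from meas import *
t=snapshot("top")[:,:,::-1].copy(); s=snapshot("side")[:,:,::-1].copy(); cv2.imwrite("pics/top6.png",t); cv2.imwrite("pics/side6.png",s)
scraper(t)
for x in lids(t,"top",(150,150,200,220))+lids(t,"top",(390,190,450,280)): print(np.round(x,1),ray("top",x[:2],.058)[0])
for x in lids(s,"side",(140,280,190,320))+lids(s,"side",(350,150,450,215)): print("side",np.round(x,1))
goal(.6265,.268,.3,0)
E
```

```text
[168.8 189.2  14.9  15.8 182.5] [0.6273422  0.26983233 0.058     ]
[420.  258.1  15.3  15.8 188. ] [ 0.44310577 -0.36631892  0.058     ]
[413.2 211.4  15.   15.3 178.5] [ 0.56280187 -0.35291692  0.058     ]
side [165.1 302.9  19.7  22.6 346. ]
side [360.9 165.2  29.4  31.4 416.5]
side [356.  200.   13.1  37.1 319. ]
side [414.7 177.6  13.7  17.9 190. ]
side [436.8 154.8  10.5  24.8 108. ]
t 19.32 at [0.3828 0.0401 0.363 ] yaw 0.0051 F [-0.2 -0.7 -0.3] open 0.0852 | turn 0.005 shift cm [ 24.37 -22.79   6.3 ]
```

View pics/side6.png

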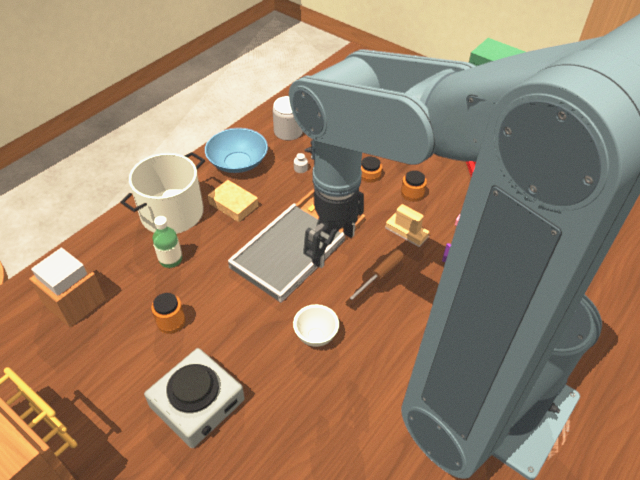

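View pics/top6.png

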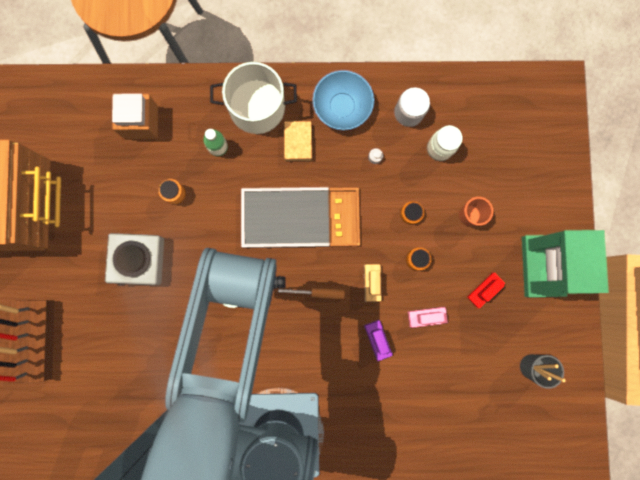

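```bash
python3 - <<'E'
from meas import *
o=monitor.get_obs(); print(np.round(o["q"],3))
print("C",tri((420,258.1),(414.7,177.6)),"A",tri((168.8,189.2),(165.1,302.9)))
s=cv2.imread("pics/side6.png"); crop(s,140,280,190,340,10,"ja.png")
print(ray("top",(168.8,189.2),.072),ray("top",(420,258.1),.058),ray("top",(413.2,211.4),.044))
E
```

```text
[-1.870e-01 -1.000e-02  1.957e+00 -1.000e-03  1.194e+00  1.379e+00]
C [ 0.44312911 -0.36745517  0.05358132] A [0.62522051 0.26725943 0.06704619]
[[0.62475632 0.26645213 0.072     ]] [[ 0.44315252 -0.36641146  0.058     ]] [[ 0.56476416 -0.3555645   0.044     ]]
```

View pics/ja.png

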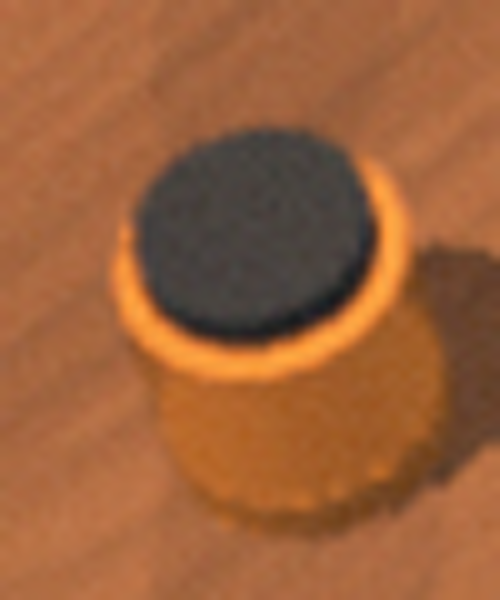

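Emit:
carry_out --plan '[8.5,0,0,0,-0.174,8.5,0,0,0,-0.174,8.5,0,0,0,-0.174,8.5,0,0,0,-0.174,8.5,0,0,0,-0.174,8.5,0,0,0,-0.174,8.5,0,0,0,-0.174,8.5,0,0,0,-0.174,8.5,0,0,0,-0.174,8.5,0,0,0,0]'

```text
time: 20.58
ee_pos: [0.3832, 0.0384, 0.3627]
tcp_rot: [0.0, 0.709, 0.705, -0.0]
contact_force: [0.1, -0.1, 0.4]
opening: 0.0845
```

```bash
python3 - <<'E'
from meas import *
goal(.625,.2665,.36,np.pi/2)
E
```

```text
t 20.57 at [0.3832 0.0384 0.3627] yaw 1.5646 F [ 0.1 -0.1  0.4] open 0.0845 | turn -0.006 shift cm [22.81 24.18  0.27]
```

Emit:
carry_out --plan '[8.5,2.4,2.6,0,-0.006,8.5,2.9,3.1,0,0,8.5,2.9,3.1,0,0,8.5,2.9,3.1,0,0,8.5,2.9,3.1,0,0,8.5,2.9,3.1,0,0,8.5,2.9,3.1,0,0,8.5,3.0,3.0,0,0,8.5,0,0,0,0,8.5,0,0,0,0]'

```text
time: 21.82
ee_pos: [0.6242, 0.2675, 0.3619]
tcp_rot: [-0.0, 0.707, 0.708, -0.001]
contact_force: [0.1, -0.7, 0.3]
opening: 0.0851
```

```bash
python3 - <<'E'
from meas import *
goal(.625,.2665,.192,np.pi/2)
s=snapshot("side")[:,:,::-1].copy(); cv2.imwrite("pics/side7.png",s)
E
```

```text
t 21.82 at [0.6242 0.2675 0.3619] yaw 1.5719 F [ 0.1 -0.7  0.3] open 0.0851 | turn 0.001 shift cm [-0.1   0.08 16.99]
```

View pics/side7.png

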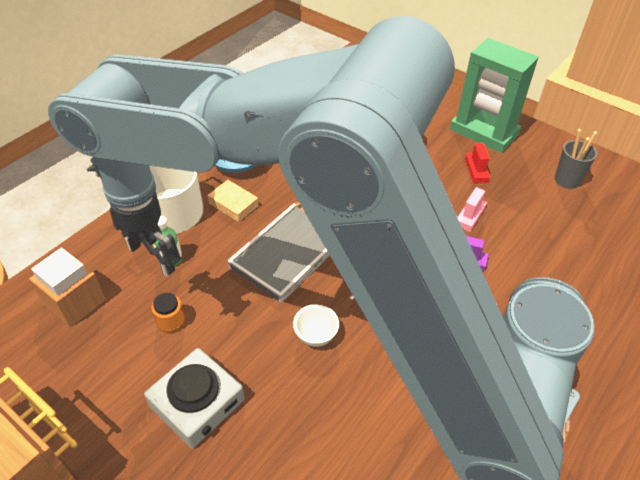

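Emit:
carry_out --plan '[8.5,-0.1,0.1,2.5,0,8.5,0,0,3,0,8.5,0,0,3,0,8.5,0,0,3,0,8.5,0,0,2.5,0,8.5,0,0,2,0,8.5,0,0,1.2,0,8.5,0,0,0,0,5.0,0,0,0,0,5.0,0,0,0,0,5.0,0,0,0,0,5.0,0,0,0,0,5.0,0,0,0,0,5.0,0,0,0,0,5.0,0,0,0,0]' --newtons 60

```text
time: 23.75
ee_pos: [0.6257, 0.2679, 0.192]
tcp_rot: [0.001, 0.706, 0.709, 0.001]
contact_force: [0.3, 0.3, 6.2]
opening: 0.057
```

```bash
python3 - <<'E'
from meas import *
goal(.625,.2665,.30,np.pi/2)
s=snapshot("side")[:,:,::-1].copy(); crop(s,100,230,240,360,5,"s8.png")
E
```

```text
t 23.75 at [0.6257 0.2679 0.192 ] yaw 1.5748 F [0.3 0.3 6.2] open 0.057 | turn 0.004 shift cm [ -0.14  -0.07 -10.8 ]
```

View pics/s8.png

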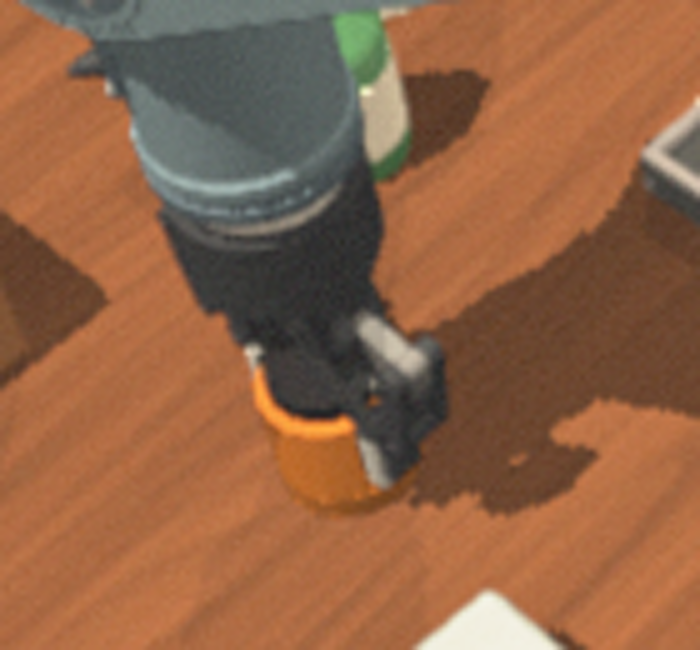

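Emit:
carry_out --plan '[5.0,0,0,-1.5,0,5.0,0,0,-2.5,0,5.0,0,0,-2.5,0,5.0,0,0,-2.5,0,5.0,0,0,-2.5,0,5.0,1.5,-2.9,0,0,5.0,1.5,-2.9,0,0,5.0,1.6,-2.9,0,0,5.0,1.6,-2.9,0,0,5.0,1.5,-2.9,0,0,5.0,1.6,-3.0,0,0,5.0,0,0,0,0,5.0,0,0,0,0]'

```text
time: 25.42
ee_pos: [0.4501, 0.36, 0.306]
tcp_rot: [0.0, 0.705, 0.709, 0.0]
contact_force: [-0.3, 0.2, -3.1]
opening: 0.0569
```

```bash
python3 - <<'E'
from meas import *
goal(.4505,.361,.273,np.pi/2)
s=snapshot("side")[:,:,::-1].copy(); crop(s,90,260,290,460,3.5,"s9.png"); t=snapshot("top")[:,:,::-1].copy(); crop(t,80,180,240,300,5,"t9.png")
E
```

```text
t 25.43 at [0.4501 0.36   0.306 ] yaw 1.5754 F [-0.3  0.2 -3.1] open 0.0569 | turn 0.005 shift cm [0.1  0.04 3.3 ]
```

View pics/s9.png

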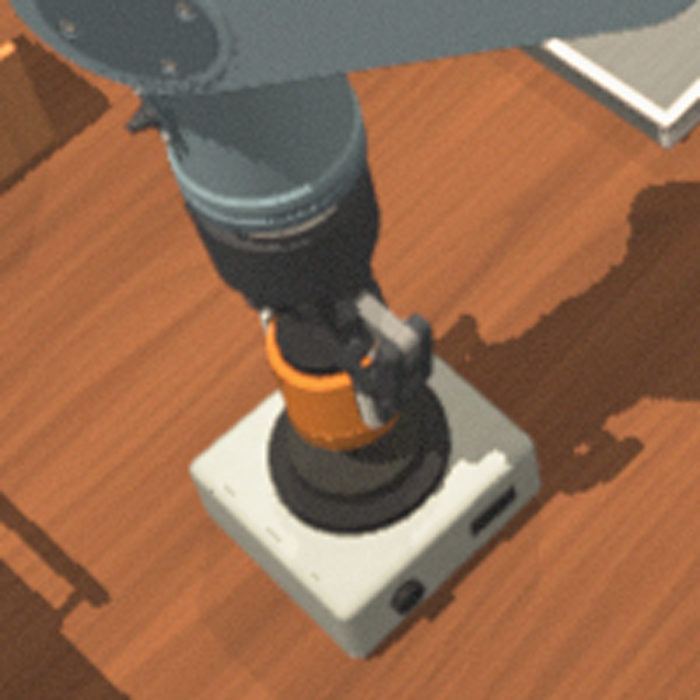

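Emit:
carry_out --plan '[5.0,0.1,0,1.2,0,5.0,0,0,1.0,0,5.0,0,0,0.7,0,5.0,0,0,0.4,0,5.0,0,0,0.3,0,5.0,0,0,0.3,0,5.0,0,0,0.2,0,5.0,0,0,0,0]'

```text
time: 26.52
ee_pos: [0.4496, 0.3608, 0.2656]
tcp_rot: [0.0, 0.706, 0.709, -0.0]
contact_force: [-3.2, -3.8, 7.6]
opening: 0.0569
```

Emit:
carry_out --plan '[5.0,0,0,0.1,0,5.0,0,0,0.1,0,5.0,0,0,0,0]'

```text
time: 26.9
ee_pos: [0.4495, 0.3608, 0.265]
tcp_rot: [0.0, 0.706, 0.709, 0.0]
contact_force: [-6.2, -5.2, 15.6]
opening: 0.057
```

Emit:
carry_out --plan '[5.0,0,0,0.05,0,5.0,0,0,0,0,5.0,0,0,0,0,5.0,0,0,0,0,5.0,0,0,0,0,5.0,0,0,0,0,5.0,0,0,0,0,5.0,0,0,0,0,5.0,0,0,0,0,5.0,0,0,0,0,5.0,0,0,0,0,5.0,0,0,0,0,5.0,0,0,0,0,5.0,0,0,0,0,5.0,0,0,0,0,5.0,0,0,0,0,5.0,0,0,0,0,5.0,0,0,0,0,5.0,0,0,0,0,5.0,0,0,0,0]'

```text
time: 29.4
ee_pos: [0.4495, 0.3608, 0.2649]
tcp_rot: [0.0, 0.706, 0.709, 0.0]
contact_force: [-7.4, -5.0, 18.6]
opening: 0.0567
```

```bash
python3 - <<'E'
from meas import *
goal(.559,.047,.22,np.pi/2)
s=snapshot("side")[:,:,::-1].copy(); crop(s,90,260,290,460,3.5,"s10.png")
E
```

```text
t 29.4 at [0.4495 0.3608 0.2649] yaw 1.5752 F [-7.4 -5.  18.6] open 0.0567 | turn 0.004 shift cm [-31.38  10.95   4.49]
```

View pics/s10.png

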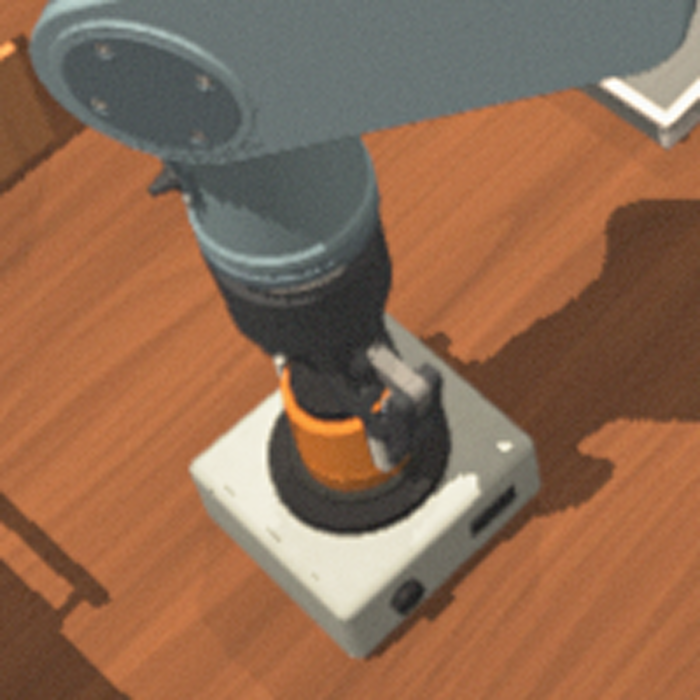

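Emit:
carry_out --plan '[5.0,0,0,0,0,5.0,0,0,0,0,5.0,0,0,0,0,5.0,0,0,0,0,5.0,0,0,0,0,5.0,0,0,0,0,5.0,0,0,0,0,5.0,0,0,0,0,5.0,0,0,0,0,5.0,0,0,0,0,5.0,0,0,0,0,5.0,0,0,0,0,5.0,0,0,-0.6,0,5.0,0,0,-1.2,0,5.0,0,0,-2,0,5.0,0,0,-2,0,5.0,0,0,0,0]'

```text
time: 31.58
ee_pos: [0.4506, 0.3615, 0.3217]
tcp_rot: [0.001, 0.706, 0.709, 0.002]
contact_force: [1.3, 1.1, -3.2]
opening: 0.057
```

Emit:
carry_out --plan '[5.0,-1.5,0.6,0,0,5.0,-2.7,0.9,0,0,5.0,-3,1.0,0,0,5.0,-3,1.0,0,0,5.0,-3,1.0,0,0,5.0,-3,1.0,0,0,5.0,-3,1.0,0,0,5.0,-3,1.0,0,0,5.0,-3,1.0,0,0,5.0,-3,1.2,0,0,5.0,-2,1.2,0,0,5.0,-1,0,0,0,5.0,0,0,0,0,5.0,0,0,0,0]'

```text
time: 33.33
ee_pos: [0.5596, 0.0502, 0.3199]
tcp_rot: [-0.0, 0.705, 0.709, -0.0]
contact_force: [0.4, 0.1, -2.2]
opening: 0.0571
```

```bash
python3 - <<'E'
from meas import *
goal(.559,.0485,.213,np.pi/2)
s=snapshot("side")[:,:,::-1].copy(); crop(s,180,130,380,330,3.5,"s11.png")
E
```

```text
t 33.33 at [0.5596 0.0502 0.3199] yaw 1.5755 F [ 0.4  0.1 -2.2] open 0.0571 | turn 0.005 shift cm [-0.17 -0.06 10.69]
```

View pics/s11.png

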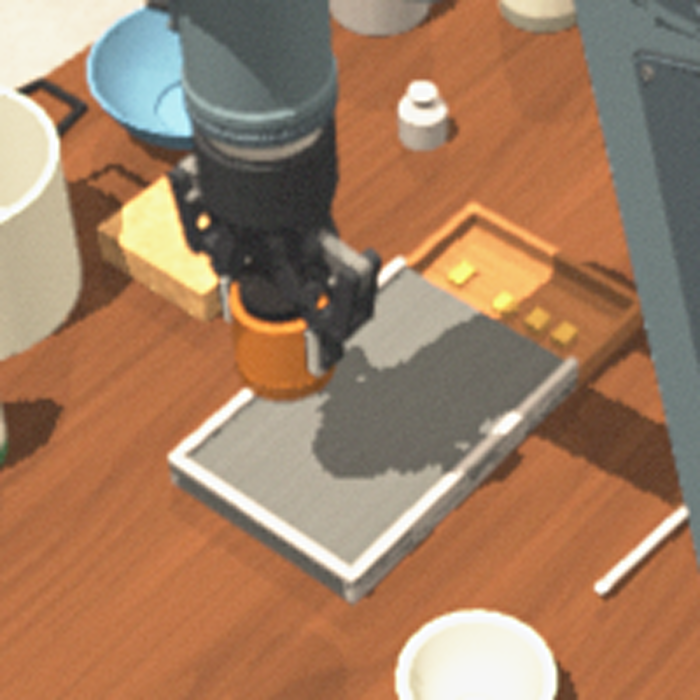

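Emit:
carry_out --plan '[5.0,-0.15,0,2,0,5.0,0,0,2.5,0,5.0,0,0,2.5,0,5.0,0,0,1.8,0,5.0,0,0,1.0,0,5.0,0,0,0.6,0,5.0,0,0,0.3,0,5.0,0,0,0.05,0,5.0,0,0,0,0]'

```text
time: 34.5
ee_pos: [0.5603, 0.0479, 0.213]
tcp_rot: [0.0, 0.706, 0.709, 0.0]
contact_force: [0.3, -0.0, -2.7]
opening: 0.0568
```

Emit:
carry_out --plan '[5.0,0,0,0.08,0,5.0,0,0,0.05,0,5.0,0,0,0,0]'

```text
time: 34.88
ee_pos: [0.5602, 0.0479, 0.212]
tcp_rot: [0.0, 0.706, 0.708, 0.0]
contact_force: [-2.9, -0.0, 5.5]
opening: 0.0571
```

Emit:
carry_out --plan '[5.0,0,0,-0.05,0,7.0,0,0,0,0,8.5,0,0,0,0,8.5,0,0,0,0,8.5,0,0,0,0,8.5,0,0,0,0,8.5,0,0,0,0,8.5,0,0,-1,0,8.5,0,0,-2,0,8.5,0,0,-3,0,8.5,0,0,-3.5,0,8.5,0,0,-3.5,0,8.5,0,0,-3.5,0,8.5,1,-3,0,0,8.5,1,-3,0,0,8.5,1,-3,0,0,8.5,1,-3,0,0,8.5,1,-3,0,0,8.5,0,0,0,0]'

```text
time: 37.25
ee_pos: [0.408, 0.098, 0.3775]
tcp_rot: [0.0, 0.705, 0.709, 0.0]
contact_force: [1.0, 0.1, 0.3]
opening: 0.0848
```

```bash
python3 - <<'E'
from meas import *
t=snapshot("top")[:,:,::-1].copy(); s=snapshot("side")[:,:,::-1].copy(); cv2.imwrite("pics/top12.png",t); cv2.imwrite("pics/side12.png",s)
scraper(t)
for x in lids(t,"top",(235,180,320,250))+lids(t,"top",(390,180,470,290)): print(np.round(x,1),ray("top",x[:2],.058)[0])
for x in lids(s,"side",(350,150,450,215)): print("side",np.round(x,1))
goal(.443,-.3665,.33,np.pi/2)
E
```

```text
scraper px [372.4 282.5] c [ 0.3839 -0.2486  0.02  ] sides [0.0371, 0.0915] yaw deg 0.4
[255.3 212.   15.5  16.1 193. ] [0.56601266 0.04997723 0.058     ]
[270.  218.6  13.5  19.4 136. ] [0.54885336 0.01278403 0.058     ]
[419.9 258.1  15.3  15.9 189. ] [ 0.44313531 -0.36621914  0.058     ]
[413.3 211.4  15.   15.5 181.5] [ 0.56282269 -0.35301586  0.058     ]
side [425.9 156.1  10.3  43.2 203. ]
side [414.6 177.6  13.6  17.8 187.5]
t 37.35 at [0.4101 0.0974 0.3776] yaw 1.5752 F [ 0.8 -0.3 -0.2] open 0.0852 | turn 0.004 shift cm [-46.39   3.29   4.76]
```

View pics/side12.png

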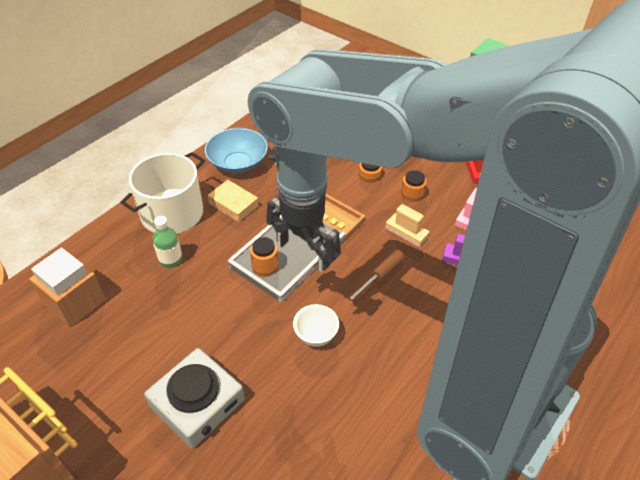

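View pics/top12.png

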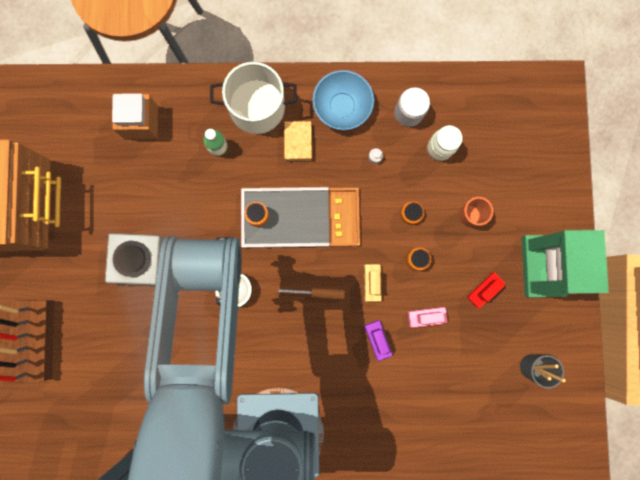

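Emit:
carry_out --plan '[8.5,-2,0.1,0,0.004,8.5,-3.7,0.3,0,0,8.5,-3.7,0.3,0,0,8.5,-3.7,0.3,0,0,8.5,-3.7,0.3,0,0,8.5,-3.7,0.3,0,0,8.5,-3.7,0.3,0,0,8.5,-3.7,0.3,0,0,8.5,-3.7,0.3,0,0,8.5,-3.7,0.3,0,0,8.5,-3.7,0.3,0,0,8.5,-3.7,0.2,0,0,8.5,-3.7,0,0,0,8.5,0,0,2,0,8.5,0,0,2,0,8.5,0,0,0,0,8.5,0,0,0,0]'

```text
time: 39.48
ee_pos: [0.4433, -0.3674, 0.3373]
tcp_rot: [0.0, 0.707, 0.707, -0.0]
contact_force: [-0.3, -0.6, -0.4]
opening: 0.085
```

```bash
python3 - <<'E'
from meas import *
goal(.443,-.3665,.183,np.pi/2)
s=snapshot("side")[:,:,::-1].copy(); crop(s,320,90,500,250,4,"s13.png")
t=snapshot("top")[:,:,::-1].copy(); crop(t,340,180,500,340,4,"t13.png")
E
```

```text
t 39.48 at [ 0.4433 -0.3674  0.3373] yaw 1.5706 F [-0.3 -0.6 -0.4] open 0.085 | turn -0.0 shift cm [ 0.09 -0.03 15.43]
```

View pics/s13.png

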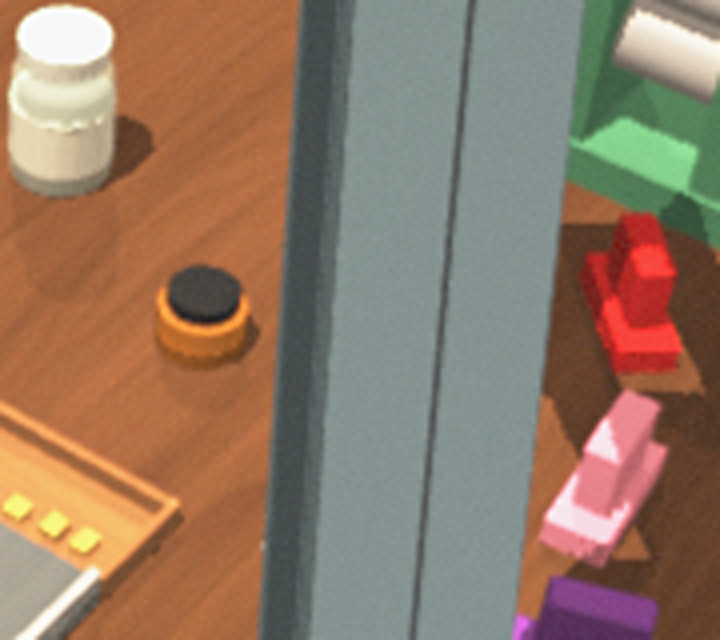

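View pics/t13.png

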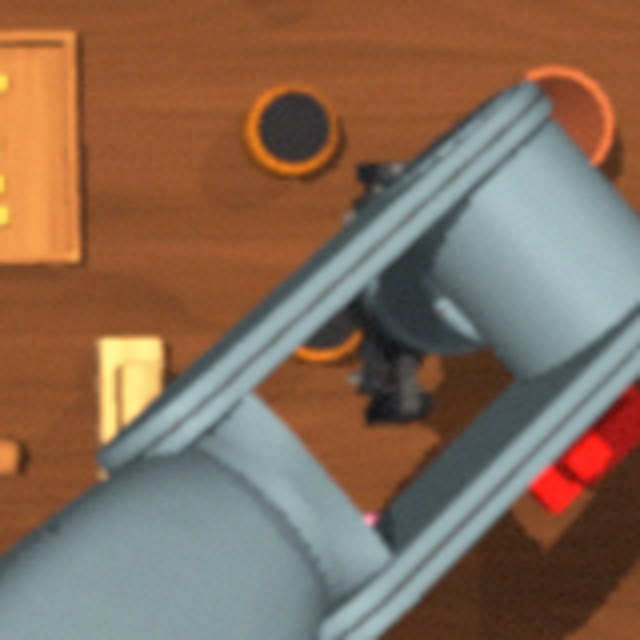

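Emit:
carry_out --plan '[8.5,0.1,0,2.5,0,8.5,0,0,3,0,8.5,0,0,3,0,8.5,0,0,2.5,0,8.5,0,0,2.2,0,8.5,0,0,1.8,0,8.5,0,0,1.0,0,8.5,0,0,0,0,5.0,0,0,0,0,5.0,0,0,0,0,5.0,0,0,0,0,5.0,0,0,0,0,5.0,0,0,0,0,5.0,0,0,0,0,5.0,0,0,0,0]' --newtons 60

```text
time: 41.45
ee_pos: [0.4433, -0.3661, 0.178]
tcp_rot: [0.001, 0.707, 0.707, -0.0]
contact_force: [-0.6, 0.9, 5.8]
opening: 0.0571
```

Emit:
carry_out --plan '[5.0,0,0,-1.5,0,5.0,0,0,-2.5,0,5.0,0,0,-3,0,5.0,0,0,-3,0,5.0,0,0,-3,0,5.0,2,0,0,0,5.0,4,0,0,0,5.0,4,0,0,0,5.0,4,0,0,0,5.0,4,0,0,0,5.0,4,0,0,0,5.0,4,0,0,0,5.0,4,0,0,0,5.0,4,0,0,0,5.0,2,0,0,0,5.0,0,0,0,0]'

```text
time: 43.45
ee_pos: [0.4413, -0.0034, 0.3054]
tcp_rot: [-0.002, 0.706, 0.708, -0.001]
contact_force: [0.7, -0.8, -3.2]
opening: 0.0568
```

```bash
python3 - <<'E'
from meas import *
goal(.4505,.36,.31,np.pi/2)
E
```

```text
t 43.45 at [ 0.4413 -0.0034  0.3054] yaw 1.574 F [ 0.7 -0.8 -3.2] open 0.0568 | turn 0.003 shift cm [36.34  0.92 -0.46]
```

Emit:
carry_out --plan '[5.0,2,0,0,0.003,5.0,4,0.1,0,0,5.0,4,0.1,0,0,5.0,4,0.1,0,0,5.0,4,0.1,0,0,5.0,4,0.1,0,0,5.0,4,0.1,0,0,5.0,4,0.1,0,0,5.0,4,0.1,0,0,5.0,2.3,0.1,0,0,5.0,0,0,0,0,5.0,0,0,0,0]'

```text
time: 44.95
ee_pos: [0.4529, 0.3563, 0.3061]
tcp_rot: [0.0, 0.708, 0.706, -0.001]
contact_force: [0.3, -0.5, -2.5]
opening: 0.0567
```

```bash
python3 - <<'E'
from meas import *
goal(.4505,.36,.259,np.pi/2)
s=snapshot("side")[:,:,::-1].copy(); crop(s,90,260,290,460,3.5,"s14.png")
E
```

```text
t 44.95 at [0.4529 0.3563 0.3061] yaw 1.5675 F [ 0.3 -0.5 -2.5] open 0.0567 | turn -0.003 shift cm [ 0.37 -0.24  4.71]
```

View pics/s14.png

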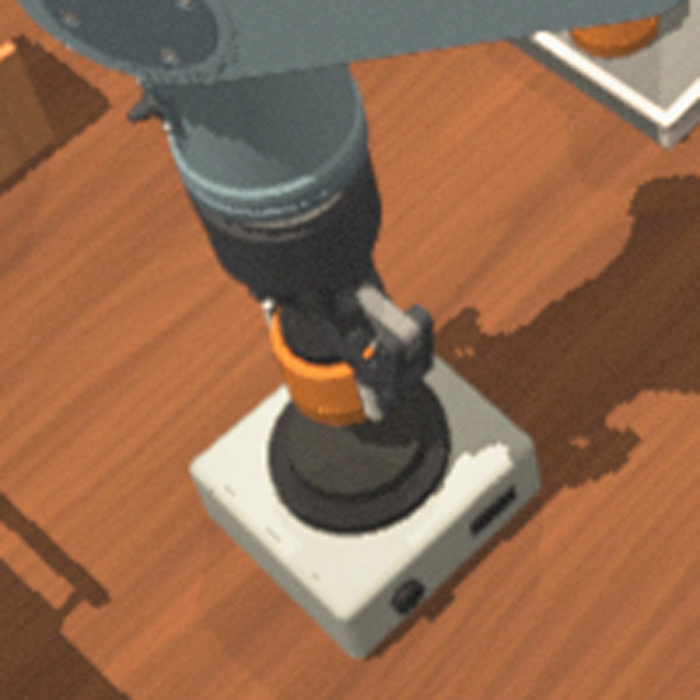

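Emit:
carry_out --plan '[5.0,0.3,-0.2,0,0,5.0,0.1,0,1.3,0,5.0,0,0,1.3,0,5.0,0,0,1.0,0,5.0,0,0,0.7,0,5.0,0,0,0.4,0,5.0,0,0,0.3,0,5.0,0,0,0.3,0,5.0,0,0,0.2,0,5.0,0,0,0.1,0,5.0,0,0,0,0]'

```text
time: 46.38
ee_pos: [0.4508, 0.3612, 0.2519]
tcp_rot: [0.0, 0.708, 0.706, 0.0]
contact_force: [-4.5, -2.8, 8.1]
opening: 0.0569
```

Emit:
carry_out --plan '[5.0,0,0,0.15,0,5.0,0,0,0.1,0,5.0,0,0,0,0]'

```text
time: 46.75
ee_pos: [0.4507, 0.3613, 0.2509]
tcp_rot: [0.0, 0.708, 0.706, 0.001]
contact_force: [-6.8, -4.8, 17.0]
opening: 0.0568
```

Emit:
carry_out --plan '[5.0,0,0,0.05,0,5.0,0,0,0,0,5.0,0,0,0,0,5.0,0,0,0,0,5.0,0,0,0,0,5.0,0,0,0,0,5.0,0,0,0,0,5.0,0,0,0,0,5.0,0,0,0,0,5.0,0,0,0,0,5.0,0,0,0,0,5.0,0,0,0,0,5.0,0,0,0,0,5.0,0,0,0,0,5.0,0,0,0,0,5.0,0,0,0,0,5.0,0,0,0,0,5.0,0,0,0,0,5.0,0,0,0,0,5.0,0,0,0,0]'

```text
time: 49.25
ee_pos: [0.4507, 0.3613, 0.2509]
tcp_rot: [0.0, 0.708, 0.706, 0.001]
contact_force: [-8.4, -5.6, 19.6]
opening: 0.0568
```

```bash
python3 - <<'E'
from meas import *
goal(.559,-.0275,.22,np.pi/2)
s=snapshot("side")[:,:,::-1].copy(); crop(s,90,260,290,460,3.5,"s15.png")
E
```

```text
t 49.25 at [0.4507 0.3613 0.2509] yaw 1.5682 F [-8.4 -5.6 19.6] open 0.0568 | turn -0.003 shift cm [-38.88  10.83   3.09]
```

View pics/s15.png

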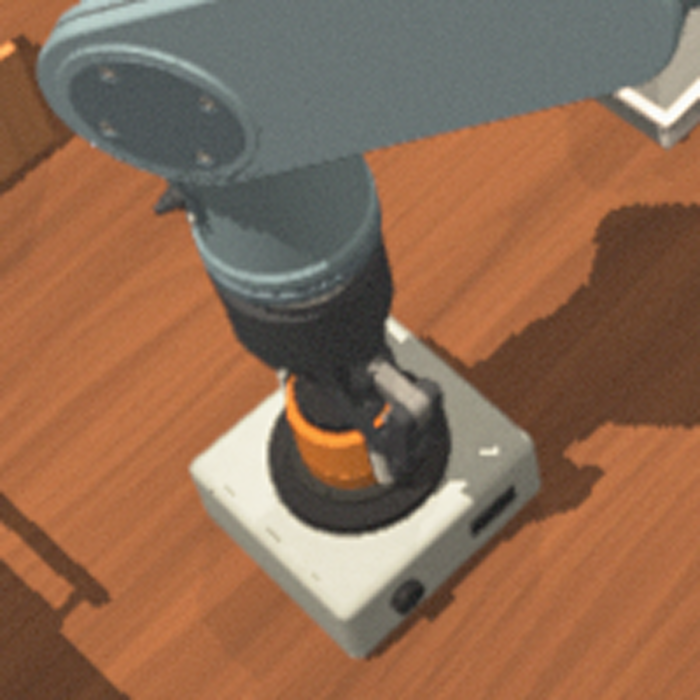

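Emit:
carry_out --plan '[5.0,0,0,0,0,5.0,0,0,0,0,5.0,0,0,0,0,5.0,0,0,0,0,5.0,0,0,0,0,5.0,0,0,0,0,5.0,0,0,0,0,5.0,0,0,0,0,5.0,0,0,0,0,5.0,0,0,0,0,5.0,0,0,0,0,5.0,0,0,0,0,5.0,0,0,-0.6,0,5.0,0,0,-1.2,0,5.0,0,0,-2,0,5.0,0,0,-3,0,5.0,0,0,-2,0,5.0,0,0,0,0]'

```text
time: 51.55
ee_pos: [0.4517, 0.3617, 0.3375]
tcp_rot: [0.001, 0.708, 0.706, 0.002]
contact_force: [-0.1, -0.1, -2.5]
opening: 0.0567
```

```bash
python3 - <<'E'
from meas import *
goal(.559,-.0275,.199,np.pi/2)
E
```

```text
t 51.55 at [0.4517 0.3617 0.3375] yaw 1.5678 F [-0.1 -0.1 -2.5] open 0.0567 | turn -0.003 shift cm [-38.92  10.73  13.85]
```

Emit:
carry_out --plan '[5.0,-1.5,0.5,0,0,5.0,-3,0.8,0,0,5.0,-3.2,0.9,0,0,5.0,-3.2,0.9,0,0,5.0,-3.2,0.9,0,0,5.0,-3.2,0.9,0,0,5.0,-3.2,0.9,0,0,5.0,-3.2,0.9,0,0,5.0,-3.2,0.9,0,0,5.0,-3.2,0.9,0,0,5.0,-3.2,0.9,0,0,5.0,-3.2,0.8,0,0,5.0,-2.4,0.5,0,0,5.0,0,0,0,0,5.0,0,0,0,0]'

```text
time: 53.42
ee_pos: [0.5562, -0.0281, 0.3347]
tcp_rot: [-0.001, 0.708, 0.706, -0.0]
contact_force: [-0.2, 0.9, -3.6]
opening: 0.0568
```

```bash
python3 - <<'E'
from meas import *
goal(.559,-.0275,.198,np.pi/2)
s=snapshot("side")[:,:,::-1].copy(); crop(s,180,130,380,330,3.5,"s16.png")
E
```

```text
t 53.42 at [ 0.5562 -0.0281  0.3347] yaw 1.567 F [-0.2  0.9 -3.6] open 0.0568 | turn -0.004 shift cm [ 0.06  0.28 13.67]
```

View pics/s16.png

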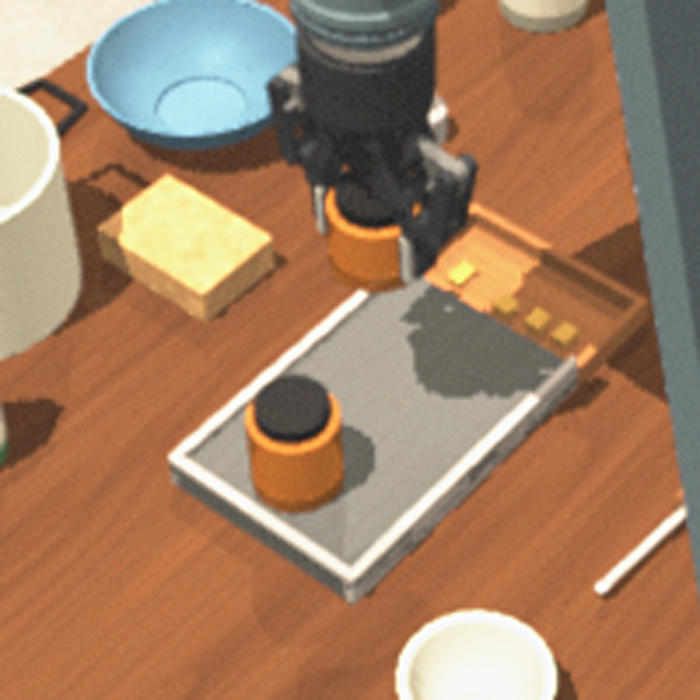

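Emit:
carry_out --plan '[5.0,0.05,0.3,2,0,5.0,0,0,3,0,5.0,0,0,3,0,5.0,0,0,2.5,0,5.0,0,0,1.5,0,5.0,0,0,1.0,0,5.0,0,0,0.5,0,5.0,0,0,0.2,0,5.0,0,0,0.05,0,5.0,0,0,0,0]'

```text
time: 54.72
ee_pos: [0.56, -0.0276, 0.1987]
tcp_rot: [0.0, 0.708, 0.706, 0.0]
contact_force: [-0.5, -0.3, -3.2]
opening: 0.057
```

Emit:
carry_out --plan '[5.0,0,0,0.06,0,5.0,0,0,0.04,0,5.0,0,0,0.03,0,5.0,0,0,0,0]'

```text
time: 55.22
ee_pos: [0.56, -0.0276, 0.198]
tcp_rot: [0.0, 0.708, 0.706, 0.0]
contact_force: [-2.9, 0.5, 6.1]
opening: 0.0568
```

Emit:
carry_out --plan '[5.0,0,0,-0.05,0,7.0,0,0,0,0,8.5,0,0,0,0,8.5,0,0,0,0,8.5,0,0,0,0,8.5,0,0,0,0,8.5,0,0,0,0,8.5,0,0,-1,0,8.5,0,0,-2,0,8.5,0,0,-3,0,8.5,0,0,-3.5,0,8.5,0,0,-3.5,0,8.5,0,0,-3.5,0,8.5,1,-3,0,0,8.5,1,-3,0,0,8.5,1,-3,0,0,8.5,1,-3,0,0,8.5,1,-3,0,0,8.5,0,0,0,0]'

```text
time: 57.6
ee_pos: [0.4081, 0.0237, 0.3631]
tcp_rot: [0.0, 0.708, 0.706, 0.0]
contact_force: [1.2, -0.2, 0.9]
opening: 0.0851
```

```bash
python3 - <<'E'
from meas import *
t=snapshot("top")[:,:,::-1].copy(); s=snapshot("side")[:,:,::-1].copy(); cv2.imwrite("pics/top17.png",t); cv2.imwrite("pics/side17.png",s)
scraper(t)
for x in lids(t,"top",(235,180,320,250))+lids(t,"top",(390,180,470,290)): print(np.round(x,1),ray("top",x[:2],.044)[0])
goal(.5648,-.3556,.33,np.pi/2)
E
```

```text
[255.3 212.   15.4  16.2 195. ] [0.56802816 0.05109413 0.044     ]
[286.3 212.6  15.4  15.6 187.5] [ 0.56569009 -0.02824745  0.044     ]
[268.7 219.1  14.1  18.8 116.5] [0.54930164 0.01688628 0.044     ]
[297.4 218.5  11.4  17.   74.5] [ 0.55004252 -0.05676906  0.044     ]
[413.3 211.4  15.   15.4 180.5] [ 0.5648722  -0.35577602  0.044     ]
t 57.7 at [0.4103 0.0229 0.3633] yaw 1.568 F [ 0.8 -0.6  0.5] open 0.0851 | turn -0.003 shift cm [-37.85  15.45   3.33]
```

View pics/side17.png

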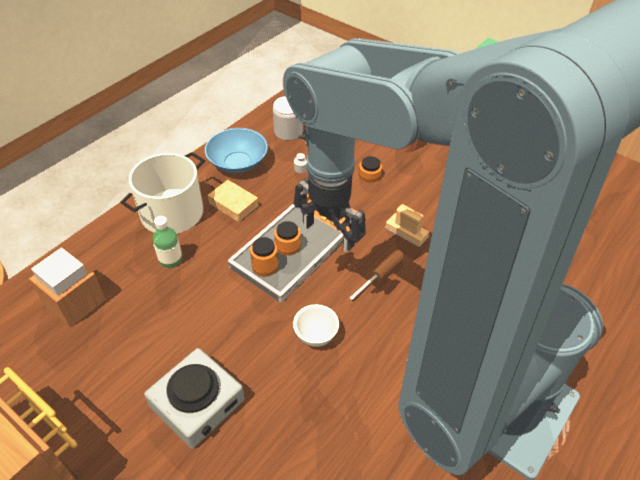

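View pics/top17.png

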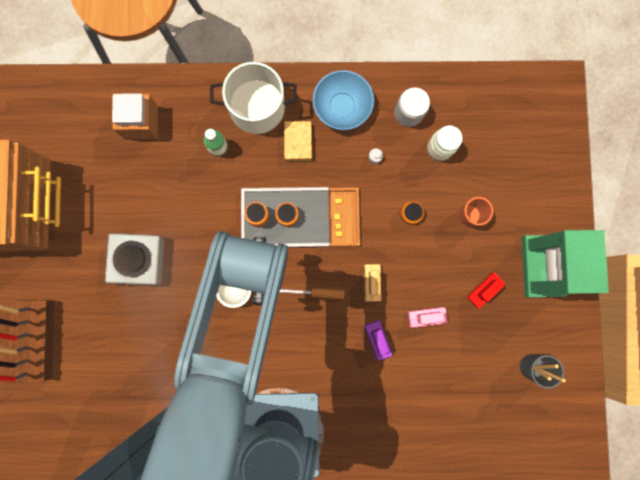

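Emit:
carry_out --plan '[8.5,-1.8,0.7,0,-0.003,8.5,-3.3,1.3,0,0,8.5,-3.3,1.3,0,0,8.5,-3.3,1.4,0,0,8.5,-3.3,1.4,0,0,8.5,-3.3,1.4,0,0,8.5,-3.3,1.4,0,0,8.5,-3.3,1.4,0,0,8.5,-3.3,1.4,0,0,8.5,-3.3,1.4,0,0,8.5,-3.3,1.3,0,0,8.5,-3.1,1.1,0,0,8.5,0,0,2,0,8.5,0,0,2,0,8.5,0,0,0,0,8.5,0,0,0,0]'

```text
time: 59.7
ee_pos: [0.5654, -0.3567, 0.323]
tcp_rot: [0.001, 0.707, 0.707, 0.0]
contact_force: [0.4, 0.6, 1.1]
opening: 0.0853
```

```bash
python3 - <<'E'
from meas import *
goal(.5649,-.3558,.172,np.pi/2)
s=snapshot("side")[:,:,::-1].copy(); crop(s,290,60,450,220,4,"s18.png")
for x in lids(s,"side",(355,150,388,180)): print(np.round(x,1))
E
```

```text
t 59.7 at [ 0.5654 -0.3567  0.323 ] yaw 1.5707 F [0.4 0.6 1.1] open 0.0853 | turn -0.0 shift cm [ 0.09 -0.05 15.1 ]
[377.9 164.5  12.9  37.3 326.5]
```

View pics/s18.png

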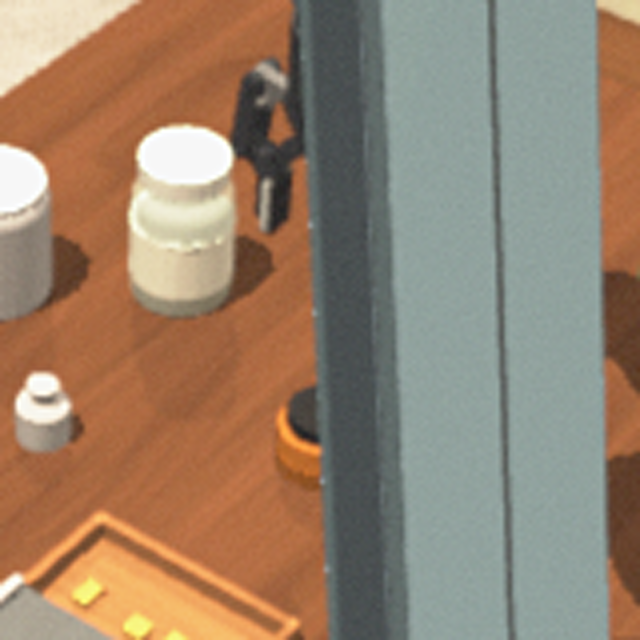

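Emit:
carry_out --plan '[8.5,0.1,0,2.5,0,8.5,0,0,3,0,8.5,0,0,3,0,8.5,0,0,2.5,0,8.5,0,0,2.0,0,8.5,0,0,1.2,0,8.5,0,0,0.8,0,8.5,0,0,0,0,5.0,0,0,0,0,5.0,0,0,0,0,5.0,0,0,0,0,5.0,0,0,0,0,5.0,0,0,0,0,5.0,0,0,0,0,5.0,0,0,0,0]' --newtons 60

```text
time: 61.62
ee_pos: [0.5653, -0.3554, 0.1737]
tcp_rot: [0.001, 0.707, 0.707, 0.0]
contact_force: [-0.1, 0.0, 5.4]
opening: 0.0562
```

Emit:
carry_out --plan '[5.0,0,0,-1.5,0,5.0,0,0,-2.5,0,5.0,0,0,-3.3,0,5.0,0,0,-3.3,0,5.0,0,0,-3.4,0,5.0,2,-0.5,0,0,5.0,4,-0.7,0,0,5.0,4,-0.7,0,0,5.0,4,-0.7,0,0,5.0,4,-0.7,0,0,5.0,4,-0.7,0,0,5.0,4,-0.7,0,0,5.0,4,-0.7,0,0,5.0,4,-0.7,0,0,5.0,2,-0.3,0,0,5.0,0,0,0,0]'

```text
time: 63.62
ee_pos: [0.5004, 0.0063, 0.3129]
tcp_rot: [-0.0, 0.706, 0.708, 0.0]
contact_force: [0.1, -0.7, -2.8]
opening: 0.0566
```

```bash
python3 - <<'E'
from meas import *
goal(.4505,.36,.31,np.pi/2)
E
```

```text
t 63.62 at [0.5004 0.0063 0.3129] yaw 1.5734 F [ 0.1 -0.7 -2.8] open 0.0566 | turn 0.003 shift cm [35.37 -4.99  0.29]
```

Emit:
carry_out --plan '[5.0,2,-0.3,0,0.003,5.0,4,-0.6,0,0,5.0,4,-0.6,0,0,5.0,4,-0.6,0,0,5.0,4,-0.6,0,0,5.0,4,-0.6,0,0,5.0,4,-0.6,0,0,5.0,4,-0.6,0,0,5.0,3.4,-0.4,0,0,5.0,2,-0.1,0,0,5.0,0,0,0,0,5.0,0,0,0,0]'

```text
time: 65.12
ee_pos: [0.4523, 0.3581, 0.3123]
tcp_rot: [0.0, 0.708, 0.706, -0.0]
contact_force: [-0.8, 0.5, -1.8]
opening: 0.0563
```

```bash
python3 - <<'E'
from meas import *
goal(.4505,.36,.2547,np.pi/2)
s=snapshot("side")[:,:,::-1].copy(); crop(s,90,260,290,460,3.5,"s19.png")
E
```

```text
t 65.12 at [0.4523 0.3581 0.3123] yaw 1.5672 F [-0.8  0.5 -1.8] open 0.0563 | turn -0.004 shift cm [ 0.19 -0.18  5.76]
```

View pics/s19.png

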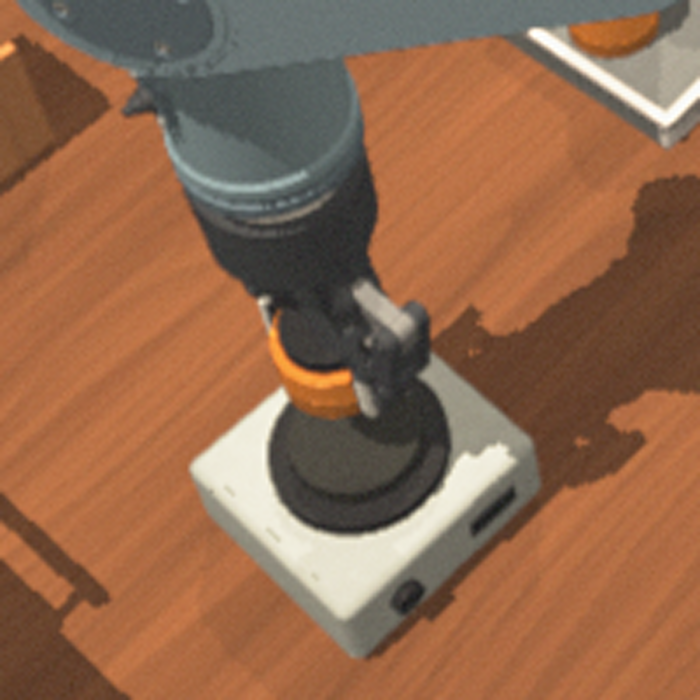

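Emit:
carry_out --plan '[5.0,0.1,-0.2,0,0,5.0,0,0,1.5,0,5.0,0,0,1.5,0,5.0,0,0,1.3,0,5.0,0,0,0.8,0,5.0,0,0,0.5,0,5.0,0,0,0.3,0,5.0,0,0,0.3,0,5.0,0,0,0.3,0,5.0,0,0,0.1,0,5.0,0,0,0,0]'

```text
time: 66.55
ee_pos: [0.4498, 0.3601, 0.2479]
tcp_rot: [0.0, 0.708, 0.706, 0.0]
contact_force: [-5.3, -2.9, 9.3]
opening: 0.0563
```

Emit:
carry_out --plan '[5.0,0,0,0.12,0,5.0,0,0,0.1,0,5.0,0,0,0,0]'

```text
time: 66.92
ee_pos: [0.4497, 0.36, 0.2466]
tcp_rot: [0.0, 0.708, 0.706, 0.001]
contact_force: [-6.2, -3.0, 15.3]
opening: 0.0565
```

Emit:
carry_out --plan '[5.0,0,0,0.07,0,5.0,0,0,0,0,5.0,0,0,0,0,5.0,0,0,0,0,5.0,0,0,0,0,5.0,0,0,0,0,5.0,0,0,0,0,5.0,0,0,0,0,5.0,0,0,0,0,5.0,0,0,0,0,5.0,0,0,0,0,5.0,0,0,0,0,5.0,0,0,0,0,5.0,0,0,0,0,5.0,0,0,0,0,5.0,0,0,0,0,5.0,0,0,0,0,5.0,0,0,0,0,5.0,0,0,0,0,5.0,0,0,0,0]'

```text
time: 69.42
ee_pos: [0.4496, 0.36, 0.2465]
tcp_rot: [0.0, 0.708, 0.706, 0.001]
contact_force: [-7.3, -4.5, 18.8]
opening: 0.0562
```

```bash
python3 - <<'E'
from meas import *
goal(.559,-.1005,.22,np.pi/2)
s=snapshot("side")[:,:,::-1].copy(); crop(s,90,260,290,460,3.5,"s20.png")
E
```

```text
t 69.42 at [0.4496 0.36   0.2465] yaw 1.5682 F [-7.3 -4.5 18.8] open 0.0562 | turn -0.003 shift cm [-46.05  10.94   2.65]
```

View pics/s20.png

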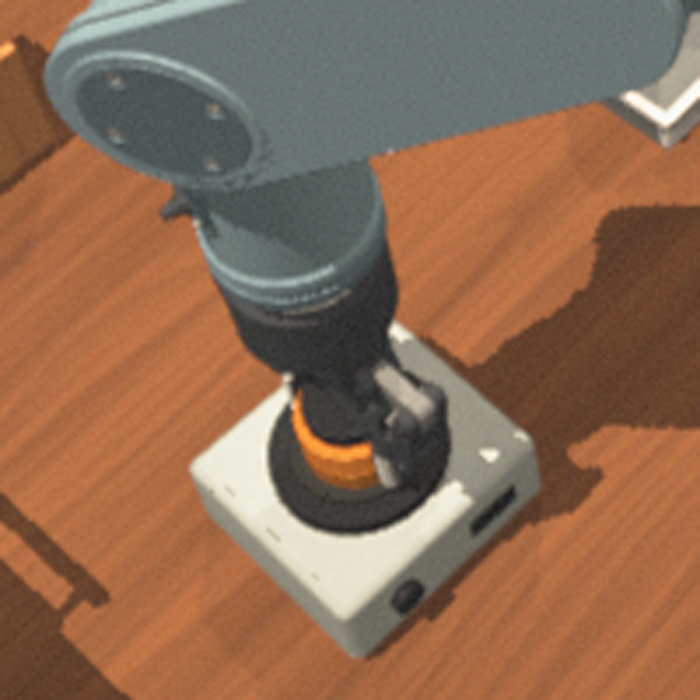

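Emit:
carry_out --plan '[5.0,0,0,0,0,5.0,0,0,0,0,5.0,0,0,0,0,5.0,0,0,0,0,5.0,0,0,0,0,5.0,0,0,0,0,5.0,0,0,0,0,5.0,0,0,0,0,5.0,0,0,0,0,5.0,0,0,0,0,5.0,0,0,0,0,5.0,0,0,0,0,5.0,0,0,-0.6,0,5.0,0,0,-1.2,0,5.0,0,0,-2,0,5.0,0,0,-3,0,5.0,0,0,-3,0,5.0,0,0,0,0]'

```text
time: 71.72
ee_pos: [0.4508, 0.3606, 0.3444]
tcp_rot: [0.001, 0.708, 0.706, 0.003]
contact_force: [-0.2, -0.4, -2.0]
opening: 0.057
```

```bash
python3 - <<'E'
from meas import *
goal(.559,-.1015,.195,np.pi/2)
E
```

```text
t 71.72 at [0.4508 0.3606 0.3444] yaw 1.5679 F [-0.2 -0.4 -2. ] open 0.057 | turn -0.003 shift cm [-46.21  10.82  14.94]
```

Emit:
carry_out --plan '[5.0,-1.5,0.5,0,-0.003,5.0,-3,0.8,0,0,5.0,-3.5,0.8,0,0,5.0,-3.5,0.8,0,0,5.0,-3.5,0.8,0,0,5.0,-3.5,0.8,0,0,5.0,-3.5,0.8,0,0,5.0,-3.5,0.8,0,0,5.0,-3.5,0.8,0,0,5.0,-3.5,0.8,0,0,5.0,-3.5,0.8,0,0,5.0,-3.5,0.8,0,0,5.0,-3.5,0.8,0,0,5.0,-2.5,0.6,0,0,5.0,0,0,0,0,5.0,0,0,0,0]'

```text
time: 73.72
ee_pos: [0.5562, -0.095, 0.3403]
tcp_rot: [-0.001, 0.707, 0.707, -0.0]
contact_force: [-0.2, 0.2, -1.5]
opening: 0.0563
```

```bash
python3 - <<'E'
from meas import *
goal(.559,-.0995,.1945,np.pi/2)
s=snapshot("side")[:,:,::-1].copy(); crop(s,180,130,380,330,3.5,"s21.png")
E
```

```text
t 73.72 at [ 0.5562 -0.095   0.3403] yaw 1.5702 F [-0.2  0.2 -1.5] open 0.0563 | turn -0.001 shift cm [-0.45  0.28 14.58]
```

View pics/s21.png

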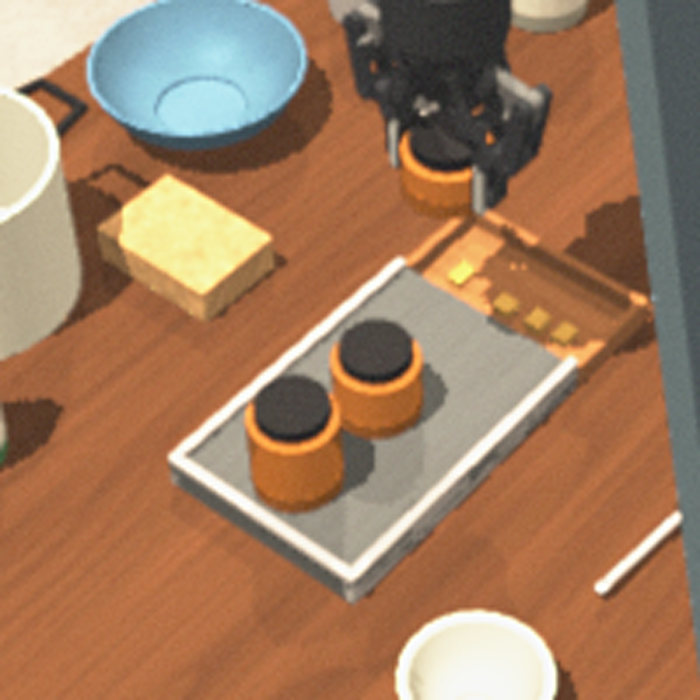

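Emit:
carry_out --plan '[5.0,-0.45,0.3,0,0,5.0,0,0,2,0,5.0,0,0,3,0,5.0,0,0,3,0,5.0,0,0,3,0,5.0,0,0,1.8,0,5.0,0,0,1.0,0,5.0,0,0,0.5,0,5.0,0,0,0.2,0,5.0,0,0,0.05,0,5.0,0,0,0,0]'

```text
time: 75.15
ee_pos: [0.5601, -0.0995, 0.1966]
tcp_rot: [0.0, 0.707, 0.707, 0.0]
contact_force: [0.7, 0.8, -0.9]
opening: 0.0568
```

Emit:
carry_out --plan '[5.0,0,0,0.2,0,5.0,0,0,0.06,0,5.0,0,0,0.05,0,5.0,0,0,0,0]'

```text
time: 75.65
ee_pos: [0.5599, -0.0995, 0.1937]
tcp_rot: [0.0, 0.707, 0.707, 0.0]
contact_force: [-2.2, 0.7, 4.9]
opening: 0.0567
```

Emit:
carry_out --plan '[5.0,0,0,-0.05,0,7.0,0,0,0,0,8.5,0,0,0,0,8.5,0,0,0,0,8.5,0,0,0,0,8.5,0,0,0,0,8.5,0,0,0,0,8.5,0,0,-1,0,8.5,0,0,-2,0,8.5,0,0,-3,0,8.5,0,0,-3.5,0,8.5,0,0,-3.5,0,8.5,0,0,-3.5,0,8.5,3.5,-3,0,0,8.5,3.5,-3,0,0,8.5,3.5,-3,0,0,8.5,3.5,-3,0,0,8.5,3.5,-3,0,0,8.5,3,0,0,0,8.5,0,0,0,0]'

```text
time: 78.15
ee_pos: [0.4093, 0.1069, 0.3593]
tcp_rot: [0.0, 0.706, 0.708, 0.001]
contact_force: [0.8, -0.3, -0.3]
opening: 0.0851
```

```bash
python3 - <<'E'
from meas import *
t=snapshot("top")[:,:,::-1].copy(); s=snapshot("side")[:,:,::-1].copy(); cv2.imwrite("pics/top22.png",t); cv2.imwrite("pics/side22.png",s)
scraper(t); 
for x,z in zip(lids(t,"top",(235,180,340,250)),(.092,.078,.064,.06,.06,.06)): print(np.round(x,1),[np.round(ray("top",x[:2],k)[0],4) for k in (.092,.078,.064)])
crop(t,220,170,400,310,4.4,"t22.png"); crop(s,220,160,440,310,3.6,"s22.png")
o=monitor.get_obs(); print(o["time"],o["contact_force"],o["ee_pos"])
E
```

```text
scraper px [372.4 282.5] c [ 0.3839 -0.2486  0.02  ] sides [0.0371, 0.0915] yaw deg 0.4
[255.4 212.1  15.4  16.2 195. ] [array([0.5611, 0.0471, 0.092 ]), array([0.563 , 0.0482, 0.078 ]), array([0.565 , 0.0494, 0.064 ])]
[314.4 213.   15.2  15.9 187. ] [array([ 0.557 , -0.0996,  0.092 ]), array([ 0.559 , -0.0999,  0.078 ]), array([ 0.5609, -0.1002,  0.064 ])]
[286.3 212.5  15.3  15.6 186.5] [array([ 0.559 , -0.0296,  0.092 ]), array([ 0.561 , -0.0292,  0.078 ]), array([ 0.5629, -0.0288,  0.064 ])]
[268.5 219.   14.4  18.7 114. ] [array([0.5434, 0.0145, 0.092 ]), array([0.5452, 0.0154, 0.078 ]), array([0.547 , 0.0162, 0.064 ])]
[294.7 217.2  15.2  18.5  65.5] [array([ 0.5471, -0.0505,  0.092 ]), array([ 0.5489, -0.0503,  0.078 ]), array([ 0.5508, -0.0501,  0.064 ])]
78.25 [ 0.14335692  0.32927991 -0.80994779] [0.40992861 0.10550067 0.35898146]
```

View pics/t22.png

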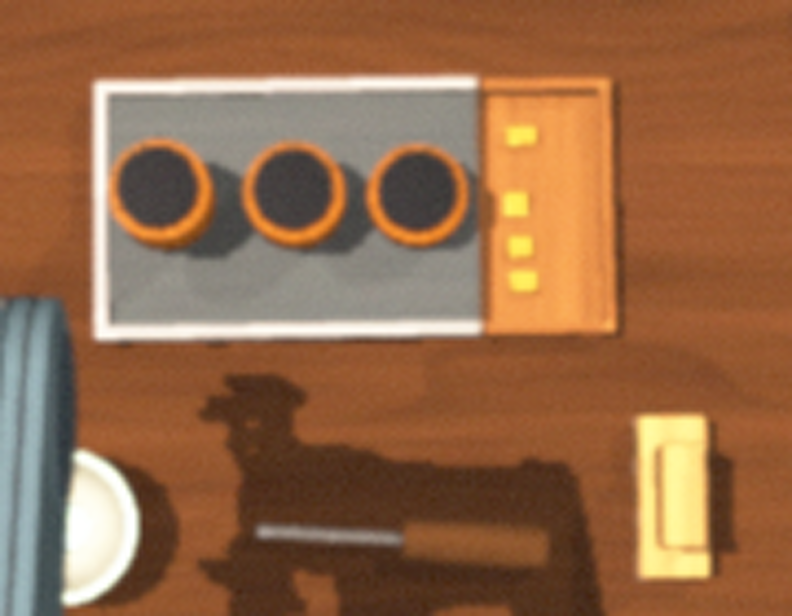

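View pics/s22.png

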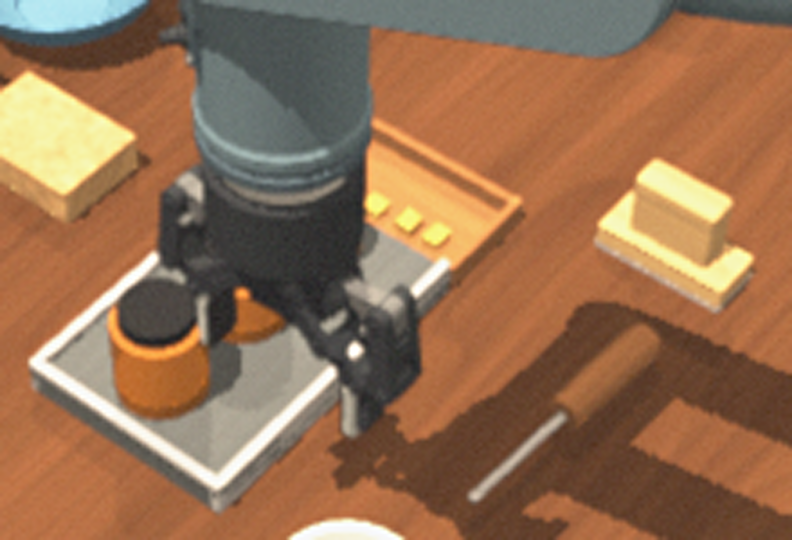

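View pics/side22.png

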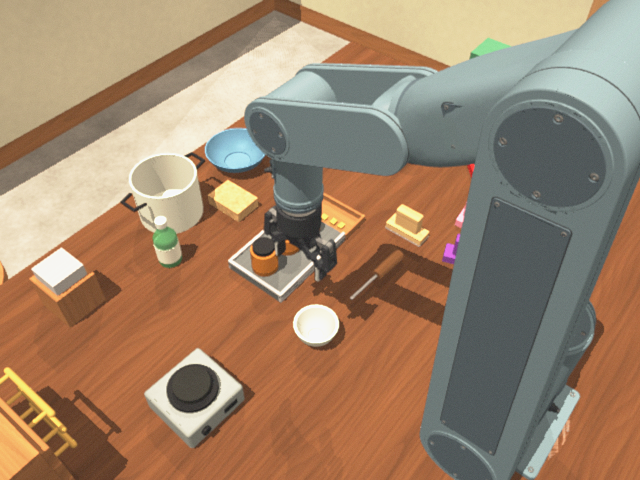

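Emit:
carry_out --plan '[8.5,2,-0.5,-2,0,8.5,3,0,-2,0,8.5,3,0,0,0,8.5,3,0,0,0,8.5,3,0,0,0,8.5,3,0,0,0,8.5,0,0,0,0,8.5,0,0,0,0]'

```text
time: 79.25
ee_pos: [0.4053, 0.2746, 0.3983]
tcp_rot: [0.0, 0.707, 0.707, -0.0]
contact_force: [0.2, -0.5, 0.6]
opening: 0.0853
```

```bash
python3 - <<'E'
from meas import *
t=snapshot("top")[:,:,::-1].copy(); s=snapshot("side")[:,:,::-1].copy(); cv2.imwrite("pics/side23.png",s)
scraper(t); chips(t)
for x in lids(t,"top",(235,180,340,250))[:3]: print(np.round(x,1))
crop(s,220,160,440,310,3.6,"s23.png")
E
```

```text
scraper px [372.4 282.5] c [ 0.3839 -0.2486  0.02  ] sides [0.0371, 0.0915] yaw deg 0.4
chip [336.6 216. ] [ 0.5576 -0.1587  0.026 ]
chip [337.9 200.4] [ 0.5987 -0.1627  0.026 ]
chip [338.6 233.5] [ 0.5118 -0.1629  0.026 ]
chip [337.9 225.4] [ 0.5328 -0.1616  0.026 ]
[255.3 212.1  15.5  16.  192. ]
[286.3 212.5  15.3  15.6 186.5]
[314.4 213.   15.2  15.8 186. ]
```

View pics/s23.png

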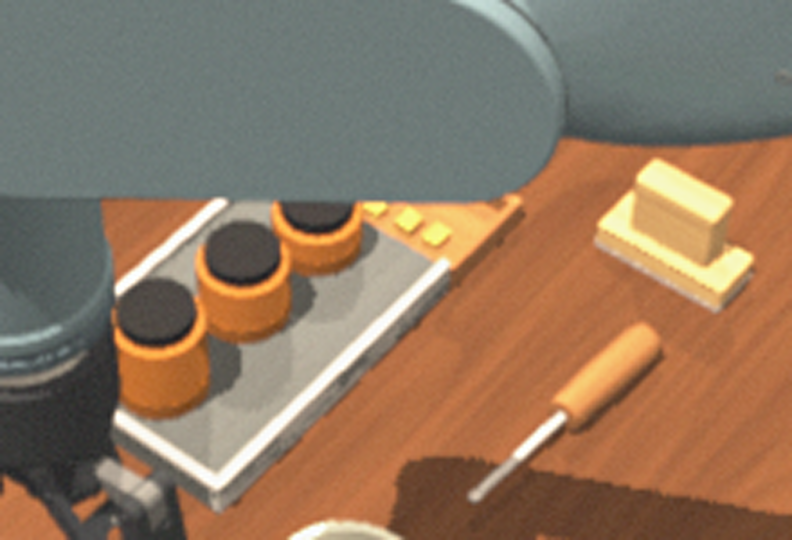

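All three jars stand upright on the plate, the four offcuts lie in the tray, and the scraper stands on the bench clear of both. I'm handing the job in.

```bash
python3 - <<'E'
from station import ticket
print(ticket.close_job())
E
```

```text
the job is handed in; nothing more can be done
None
```

The job is finished and handed in after about 79 s on the robot's clock, against the 210 s limit.

- **Wiping:** I swept the four offcuts on the plate into the tray with the wooden scraper in two passes. The fingers held only the grip and did not touch the offcuts. I then stood the scraper on the bench at about x 0.384, y −0.249.
- **Pressing:** I pressed the tall, then the middle, then the short jar onto the pad. For each jar the tool came to within about 0.2 mm of the expected 8 mm of travel. With about 15–20 N on the wrist it stopped sinking, which I took as fully down. Each was held for at least 4 s.
- **Last checks:** The last pictures show all three jars upright on the plate at y of about +0.047, −0.029 and −0.100. The four offcuts are in the tray and the scraper is upright and clear of both. The nearby bystanders looked unmoved by eye, but I did not measure them.

I saw no sign that a jar or the scraper was knocked aside. Two things did not fully agree:

- **Side force:** There were 3–8 N of sideways force on the wrist while pressing, though the tool stayed level and within about 2 mm of the pad's centre.
- **Camera estimates:** The two cameras' estimates of the jar and pad positions differed by 1–3 mm.

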